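# Stir the bead mix, close the tin with its double lid and take off the outer lid

## Robot

A 6-joint arm with a two-finger parallel gripper is mounted at the origin on the work surface. World frame = base frame: x ahead of the robot, y to its left, z up, the work surface at z = 0. Lengths are in mm, angles in rad, forces in N, time in s.
With the tool pointing down it reaches from about 275 to 850 mm from the base axis. Payload 5.2 kg.
Tool frame: the origin (TCP) lies midway between the tips of the shut fingers; the grasp point (between the pads) lies 19 mm behind it; y points along the fingers, x is the direction in which the jaws open and shut, and the axes are right-handed (so a half turn about y gives the same grasp; the last joint's range is limited). The gripper opens to 85 mm and grips with 20 to 120 N. Pads are 22 mm wide; open, the fingers measure 114 mm over their backs; the gripper's body (76 mm by 85 mm) begins 54 mm behind the grasp point. The pads swing forward as they close: fully open they stand 13 mm farther back than shut.
Start: joints at [-1.469, 0.259, 1.535, -0, 1.348, -0.203], TCP at [165.077, -524.647, 231.31] pointing down, gripper open.
Joint ranges: [-3.14, 3.14], [-0.91, 2.08], [0.19, 2.58], [-1.22, 4.36], [0.22, 2.71], [-3.12, 3.12]. Speed limits (rad/s): [2.57, 2.57, 3.14, 3.14, 3.14, 3.14].

## Interface

Orientations are given as a unit quaternion [w, x, y, z].
In Python, from cell import ctrl, sensors, get_image, camera_params, ticket gives the robot as it stands. Calls block until the motion is done:
- ctrl.goto(position, orientation): joint-space move of the TCP to a pose.
- ctrl.line_to(position, frame=None, max_speed=150): straight line of the TCP; frame=None keeps the orientation; max_speed is the mean speed in mm/s.
- ctrl.set_joints(angles): joint-space move.
- ctrl.move_gripper(opening, effort=None): finger opening in mm; effort is the grip in N (None keeps the last); returns when the fingers have stopped.
- ctrl.dwell(seconds).
- ctrl.inverse_kinematics(position, orientation): joint angles nearest the present ones, or None.
- sensors.sense(): the state.
- get_image(name): name is "scene" or "top" or "wrist"; returns (picture, depth): 420x560x3 uint8, blue, green, red; 420x560 float32, mm along the optical axis (not along the pixel's ray), 0 where there is no reading.
- camera_params(name): a dict with "camera_matrix" (3x3 intrinsics, pixels), "T" (4x4, takes a point from camera to world coordinates). Camera axes: x right, y down, z forward; pixel columns grow to the right and rows downward; lengths in mm; the calibration is good to about 2 mm. A picture is of the moment at which its call begins: read the wrist's pose just before it. camera_params takes no time and is no camera call; for the wrist camera it gives the pose at the moment of the call.
A pose or a line that the arm cannot do raises ctrl.MotionError and nothing moves.
- ticket.job_done(): hands the job in, once; it reports no verdict.
The state is a dict: "time_s": time; "joints": joint angles; "qd": joint speeds; "joint_torque": joint torques, N m; "position": TCP position; "orientation": TCP orientation; "contact_force": force on the tool from outside, world axes, zero at the start; "wrist_torque": the same for the moment, N m; "gripper_width": finger opening in mm.
Only numpy, scipy, OpenCV 4.12 (cv2) and the standard library are available. Lean on these libraries where they do the work, as an engineer would, in place of code of your own. Each camera call takes 0.05 s, during which the arm holds its last target.

## Task

Get the bead tin ready for the stall: with the wooden stick, not the fingers, stir the beads in the open tin round until every one has clearly moved from its place, then put the stick back in its holder, foot down on the bottom of the cup, and let go. Carry the nested double lid, both lids together, from the coaster to the tin, set it squarely in the tin's mouth without dropping it and let go. Then lift the outer lid alone until it is well clear above the inner lid's post, with the inner lid staying seated and undisturbed, and finish while still holding the outer lid level and still there, directly above the tin; leave the other goods where they are.

Things in the scene. Friction and masses are not known exactly. Their poses are not given: they have to be found in the camera images.
- tin: round open aluminium tin fixed to the table, 120 mm outside diameter, 60 mm high, wall 4 mm, floor 5 mm thick (inside diameter 110 to 112 mm). Origin: centre of its underside, z up. Holds the five beads.
- coaster: round cork coaster fixed to the table, 110 mm diameter, 12 mm thick, on which the nested double lid lies at the start. Origin: centre of its underside. Tin, coaster and stick holder may swap places.
- stand: dark wooden stick holder fixed to the table: square foot 80 x 80 x 10 mm with a round upright cup in its middle, 47 mm outside and 37 mm inside diameter, its rim 60 mm and its floor 10 mm above the table. The stick stands upright in its middle at the start; when let go in it, it may lean on the rim. Origin: centre of its underside, z up, x and y along its sides.
- stick: straight round wooden stirring stick, 125 mm long, 30 g, standing upright in its holder at the start (its foot 10 mm above the table). Shaft 14 mm diameter for the lower 65 mm, square handle 20 x 20 mm for the upper 60 mm, its flats along the x and y axes. Origin: centre of its foot (lower end), z along the stick to the handle's end.
- inner_lid: pale wood, 120 g: plug 98 mm wide (90 mm in its lower half), 8 mm deep, that enters the tin; above it a flange 126 mm wide, 5 mm thick, that rests on the rim; in the middle an upright post 16 mm thick, its top 70 mm above the origin. Origin: centre of the plug's underside, z up; seated it is 52 mm above the tin's origin. Starts on the coaster, the outer lid on top of it.
- outer_lid: brown wood, 120 g: disc 142 mm wide, 5 mm thick, 4 mm skirt under its edge; on top a collar 44 mm wide, 26 mm high, with a 24 mm hole through for the post. Lies loose on the inner lid's flange, so lifting the post lifts both; the post stands 26 mm out of the collar. Origin: centre of the disc's underside (collar 5 to 31 mm above it), z up; nested: 13 mm above the inner lid's origin.
- bead0: barrel-shaped wooden bead, 20 mm diameter, 18 mm high, 12 g, polished and slippery, loose on the tin's floor; the five beads start in a rough ring of about 36 mm radius round the tin's empty middle (a bead pushed straight against the wall jams: sweep along the ring). Origin: centre of its underside at the start.
- bead1: cube-shaped wooden bead of 18 mm with rounded edges, 12 g, polished and slippery, loose on the tin's floor; the five beads start in a rough ring of about 36 mm radius round the tin's empty middle (a bead pushed straight against the wall jams: sweep along the ring). Origin: centre of its underside at the start.
- bead2: barrel-shaped wooden bead, 20 mm diameter, 18 mm high, 12 g, polished and slippery, loose on the tin's floor; the five beads start in a rough ring of about 36 mm radius round the tin's empty middle (a bead pushed straight against the wall jams: sweep along the ring). Origin: centre of its underside at the start.
- bead3: cube-shaped wooden bead of 18 mm with rounded edges, 12 g, polished and slippery, loose on the tin's floor; the five beads start in a rough ring of about 36 mm radius round the tin's empty middle (a bead pushed straight against the wall jams: sweep along the ring). Origin: centre of its underside at the start.
- bead4: barrel-shaped wooden bead, 20 mm diameter, 18 mm high, 12 g, polished and slippery, loose on the tin's floor; the five beads start in a rough ring of about 36 mm radius round the tin's empty middle (a bead pushed straight against the wall jams: sweep along the ring). Origin: centre of its underside at the start.
- bangle_a: loose wooden bangle lying flat, 68 mm diameter, 16 mm high; not part of the job, leave alone. Origin: centre of its underside.
- bangle_b: loose wooden bangle lying flat, 60 mm diameter, 14 mm high; leave alone. Origin: centre of its underside.
- spool: loose wooden spool standing, 36 mm diameter, 34 mm high; leave alone. Origin: centre of its underside.
- pendant: loose flat wooden pendant, 50 x 30 x 10 mm; leave alone. Origin: centre of its underside.
- clasp_jar: loose glass jar with a metal cap, 52 mm diameter, 70 mm high; leave alone. Origin: centre of its underside.

How it is judged (in metres and radians):
On the way, in this order (a step that is already met when the one before it is completed fails the run):
1. the beads are stirred: with the held stick's foot in the tin, every bead is at least 8 mm from where it started (contact force between the fingers and stick above 0.5 N and horizontal distance between stick and tin below 0.052 m and z of stick in the frame of tin below 0.04 m and distance of each of bead0, bead1, bead2, bead3, bead4 from where it was at the start of the episode above 0.008 m), for 0.02 s.
2. the stick stands in its holder again and is let go (horizontal distance between stick and stand below 0.02 m and z of stick in the frame of stand below 0.018 m and angle between stick's own z axis and vertical below 0.6 rad and contact force between the fingers and stick below 0.1 N), for 0.2 s.
3. both lids, nested, are seated on the tin and let go (horizontal distance between inner_lid and tin below 0.008 m and z of inner_lid in the frame of tin between 0.0485 and 0.0555 m and angle between inner_lid's own z axis and vertical below 0.05 rad and z of outer_lid in the frame of inner_lid below 0.017 m and contact force between the fingers and inner_lid below 0.1 N and contact force between the fingers and outer_lid below 0.1 N), for 0.2 s.
At the end, for the whole second after the job is handed in: Outer lid held still, level (0.2 rad), within 40 mm of the tin's axis, origin 78 mm or more above the inner lid's, not touching it. Inner lid seated (8 mm off axis, 3.5 mm in height, 0.05 rad), untouched. Stick in its cup (foot 20 mm, 8 mm; tilt 0.6 rad). Beads in the tin (horizontal distance between inner_lid and tin below 0.008 m and z of inner_lid in the frame of tin between 0.0485 and 0.0555 m and angle between inner_lid's own z axis and vertical below 0.05 rad and horizontal distance between stick and stand below 0.02 m and z of stick in the frame of stand below 0.018 m and angle between stick's own z axis and vertical below 0.6 rad and horizontal distance between each of bead0, bead1, bead2, bead3, bead4 and tin below 0.056 m and z of each of bead0, bead1, bead2, bead3, bead4 in the frame of tin below 0.055 m and z of outer_lid in the frame of inner_lid above 0.078 m and horizontal distance between outer_lid and tin below 0.04 m and angle between outer_lid's own z axis and vertical below 0.2 rad and contact force between the fingers and outer_lid above 1 N and contact force between each of outer_lid, the fingers and inner_lid below 0.1 N and linear speed of outer_lid below 0.05 m/s); the arm keeps its last pose, push and grip.
It fails at once if the outer lid comes more than 12 mm off the inner lid while the inner lid is not seated in the tin (z of outer_lid in the frame of inner_lid above 0.025 m and not (horizontal distance between inner_lid and tin below 0.011 m and z of inner_lid in the frame of tin below 0.058 m)).
It fails at once if the inner lid is dropped (falls freely faster than 0.4 m/s) (contact force between the fingers and inner_lid below 0.05 N and contact force between the fingers and outer_lid below 0.05 N and linear speed of inner_lid above 0.4 m/s).
It fails at once if the fingers push a bead (contact force between the fingers and bead0 above 0.5 N or contact force between the fingers and bead1 above 0.5 N or contact force between the fingers and bead2 above 0.5 N or contact force between the fingers and bead3 above 0.5 N or contact force between the fingers and bead4 above 0.5 N).
It fails at once if one of the other goods is moved more than 30 mm (distance of any of bangle_a, bangle_b, spool, pendant, clasp_jar from where it was at the start of the episode above 0.03 m).
It also fails if it takes over 72 s, if anything falls off the work surface, if the arm or the gripper's body presses on something with over 40 N, if the wrist force passes 120 N, or if a joint passes its speed limit or range.

## Working session

There is one attempt and no reset: what is moved stays moved. The work goes in short steps, each a Python script; the robot and the scene stay as the last script left them, time stands still between calls to the robot, and variables do not carry over. Pictures are saved under pics/ and viewed, and the job is handed in when it is done.

```bash
ls -la; mkdir -p pics
python3 - <<'E'
from cell import ctrl, sensors, get_image, camera_params, ticket
import cv2, numpy as np
print(sensors.sense())
for n in ["top","scene","wrist"]:
    im,d=get_image(n); cv2.imwrite(f"pics/{n}0.png",im); np.save(f"pics/{n}0.npy",d)
    p=camera_params(n); print(n,np.round(p["camera_matrix"],1).tolist(),np.round(p["T"],4).tolist())
E
```

```text
total 12
drwxr-xr-x  3 agent agent 4096 Dec  6 13:16 .
drwxr-xr-x 23 root  root  4096 Dec  6 13:16 ..
drwxr-xr-x  2 agent agent 4096 Dec  6 13:16 pics
{'time_s': 0.0, 'joints': array([-1.46879042e+00,  2.59353435e-01,  1.53608518e+00, -1.26171121e-05,
        1.34798574e+00, -2.02801815e-01]), 'qd': array([-0.00073605,  0.0004493 , -0.00180555, -0.00190952,  0.00027562,
        0.00034556]), 'joint_torque': array([ 8.56697134e-04, -4.46028793e+01, -2.90570551e+01, -6.76897944e-04,
        1.15659044e-02,  1.35362748e-05]), 'position': array([ 165.02310549, -524.11009959,  230.46822774]), 'orientation': array([ 0.57058962, -0.56963463,  0.41873374, -0.41785874]), 'contact_force': array([-0.39642993, -0.35372877,  0.04446665]), 'wrist_torque': array([ 0.00645824,  0.00685308, -0.00706772]), 'gripper_width': 85.5863931653414}
top [[453.5, 0.0, 271.8], [0.0, 453.5, 203.7], [0.0, 0.0, 1.0]] [[-0.0195, -0.9904, 0.1367, 434.3483], [-0.9996, 0.0223, 0.0191, -25.2932], [-0.0219, -0.1363, -0.9904, 909.0462], [0.0, 0.0, 0.0, 1.0]]
scene [[455.5, 0.0, 274.5], [0.0, 455.5, 207.4], [0.0, 0.0, 1.0]] [[0.5508, 0.7023, -0.451, 1067.4538], [0.8346, -0.4555, 0.3099, -379.0712], [0.0122, -0.5471, -0.837, 1014.9206], [0.0, 0.0, 0.0, 1.0]]
wrist [[299.0, 0.0, 278.6], [0.0, 299.0, 212.8], [0.0, 0.0, 1.0]] [[0.3002, -0.9056, -0.2996, 242.1265], [-0.9539, -0.2852, -0.0935, -500.0727], [-0.0008, 0.3139, -0.9495, 373.5702], [0.0, 0.0, 0.0, 1.0]]
```

View pics/top0.png

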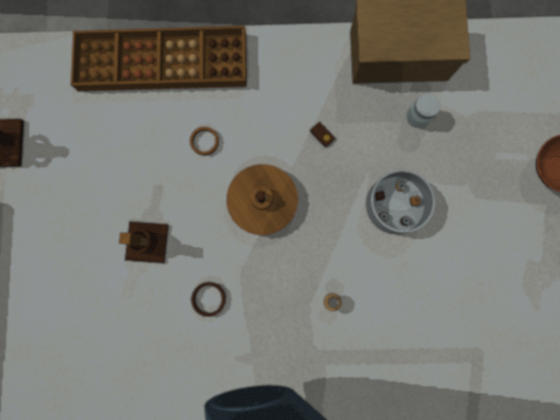

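View pics/scene0.png

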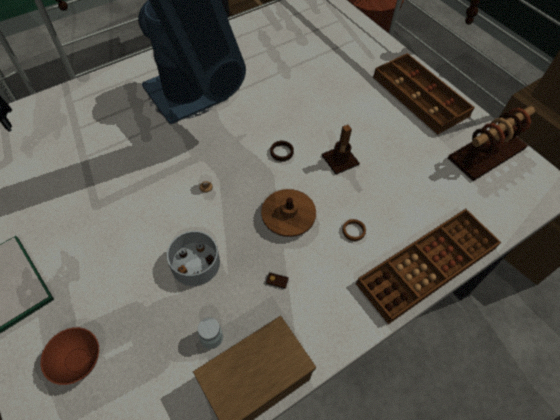

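View pics/wrist0.png

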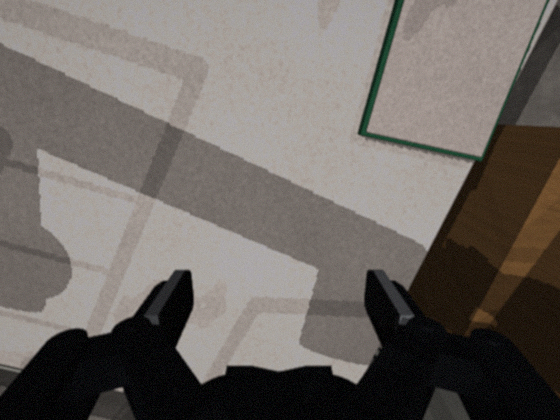

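```bash
cat > h.py <<'E'
from cell import ctrl, sensors, get_image, camera_params, ticket
import cv2, numpy as np
from scipy.spatial.transform import Rotation as R
def cloud(name,d,P=None):
    p=P or camera_params(name);K=p["camera_matrix"];T=np.array(p["T"])
    v,u=np.mgrid[0:d.shape[0],0:d.shape[1]]
    X=np.stack([(u-K[0,2])/K[0,0]*d,(v-K[1,2])/K[1,1]*d,d],-1)
    W=X@T[:3,:3].T+T[:3,3]; W[d<=0]=np.nan
    return W
def ray(name,uv,z,P=None):
    p=P or camera_params(name);K=p["camera_matrix"];T=np.array(p["T"])
    uv=np.atleast_2d(np.array(uv,float))
    d=np.c_[(uv[:,0]-K[0,2])/K[0,0],(uv[:,1]-K[1,2])/K[1,1],np.ones(len(uv))]@T[:3,:3].T
    s=(z-T[2,3])/d[:,2]
    return T[:3,3]+s[:,None]*d
def proj(name,X,P=None):
    p=P or camera_params(name);K=p["camera_matrix"];T=np.array(p["T"])
    c=(np.atleast_2d(X)-T[:3,3])@T[:3,:3]
    return (c/c[:,2:])[:,:2]*[K[0,0],K[1,1]]+[K[0,2],K[1,2]]
def circ(xy):
    xy=np.asarray(xy); A=np.c_[2*xy,np.ones(len(xy))]
    s=np.linalg.lstsq(A,(xy**2).sum(1),rcond=None)[0]
    r=np.sqrt(s[2]+s[0]**2+s[1]**2); return s[:2],r
def rcirc(xy,n=6,tol=3):
    xy=np.asarray(xy);m=np.ones(len(xy),bool)
    for _ in range(n):
        c,r=circ(xy[m]);e=abs(np.hypot(*(xy-c).T)-r);m=e<max(tol,1.5*np.median(e))
    return c,r,m.sum()
def down(th):
    """tool y down, jaw (tool x) at world angle th"""
    x=np.array([np.cos(th),np.sin(th),0]);y=np.array([0,0,-1.]);z=np.cross(x,y)
    q=R.from_matrix(np.c_[x,y,z]).as_quat(); return np.r_[q[3],q[:3]]
def S():
    s=sensors.sense();return s
def st():
    s=S();q=s["orientation"];M=R.from_quat(np.r_[q[1:],q[0]]).as_matrix()
    print("t%.2f"%s["time_s"],"p",np.round(s["position"],1),"x",np.round(M[:,0],3),"y",np.round(M[:,1],3),"F",np.round(s["contact_force"],2),"Tq",np.round(s["wrist_torque"],2),"w%.2f"%s["gripper_width"],"J",np.round(s["joints"],2))
    return s
def save(name,fn,crop=None,k=1):
    im,d=get_image(name)
    if crop: u0,v0,u1,v1=crop; im2=im[v0:v1,u0:u1]
    else: im2=im
    cv2.imwrite("pics/"+fn,cv2.resize(im2,None,fx=k,fy=k,interpolation=cv2.INTER_CUBIC)); return im,d
E
python3 - <<'E'
from h import *
st()
for n in ["top","scene"]:
    im=cv2.imread(f"pics/{n}0.png");d=np.load(f"pics/{n}0.npy");W=cloud(n,d)
    # gross depth check on table
    z=W[...,2]; print(n,"table z med",np.nanmedian(z[(abs(z)<15)]))
    x,y=W[...,0],W[...,1]
    # lid disc, z 25..36
    def rep(lbl,m):
        m=m.astype(np.uint8);cs,_=cv2.findContours(m,cv2.RETR_EXTERNAL,cv2.CHAIN_APPROX_NONE)
        for c in cs:
            if cv2.contourArea(c)<15: continue
            (cx,cy),r=cv2.minEnclosingCircle(c); pts=W[m>0]
            mm=np.zeros_like(m);cv2.drawContours(mm,[c],-1,1,-1)
            P=W[(mm>0)&(m>0)]
            print(lbl,"px",round(cx),round(cy),"A",cv2.contourArea(c),"mean",np.round(P.mean(0),1),"ext",np.round(P.max(0)-P.min(0)))
    roi=(x>150)&(x<640)&(abs(y)<420)
    rep("z22-38",roi&(z>22)&(z<38))
    rep("z50-66",roi&(z>50)&(z<66))
    rep("z>66",roi&(z>66)&(z<160))
E
```

```text
t0.15 p [ 165.  -524.2  230.6] x [ 0.3   -0.954 -0.001] y [-0.     0.001 -1.   ] F [-0.27  0.36 -0.02] Tq [0.01 0.01 0.  ] w85.69 J [-1.47  0.26  1.54  0.    1.35 -0.2 ]
top table z med -0.9151677909466116
z22-38 px 146 242 A 27.5 mean [484.6 226.7  30. ] ext [42. 22. 16.]
z22-38 px 416 201 A 40.0 mean [ 557.5 -291.    23. ] ext [16. 17.  3.]
z22-38 px 380 195 A 26.0 mean [ 570.2 -220.9   23.2] ext [16. 14.  3.]
z22-38 px 386 210 A 31.0 mean [ 526.6 -211.4   29.8] ext [88. 63. 16.]
z22-38 px 401 201 A 100.0 mean [ 571.  -292.4   30.3] ext [107.  76.  16.]
z22-38 px 262 199 A 3937.0 mean [565.6  11.7  28.9] ext [140. 140.  16.]
z50-66 px 138 240 A 124.0 mean [486.7 239.7  57.9] ext [46. 44. 12.]
z50-66 px 261 197 A 375.0 mean [566.   11.5  54.8] ext [43. 42. 12.]
z50-66 px 402 201 A 3102.0 mean [ 553.2 -257.3   57.4] ext [120. 119.  13.]
z>66 px 129 238 A 224.0 mean [487.5 240.8 119.8] ext [21. 22. 70.]
z>66 px 260 195 A 54.0 mean [565.3  12.3  79.8] ext [15. 15. 16.]
scene table z med 0.3415435081387841
z22-38 px 182 268 A 31.0 mean [ 558.3 -293.1   23.6] ext [19. 17.  4.]
z22-38 px 195 264 A 84.5 mean [ 599.6 -269.7   29.8] ext [ 59. 108.  16.]
z22-38 px 210 258 A 19.0 mean [ 569.8 -225.    23.8] ext [17. 17.  5.]
z22-38 px 192 256 A 101.5 mean [ 510.6 -247.    30.3] ext [ 65. 110.  16.]
z22-38 px 288 212 A 2005.0 mean [570.    5.8  29.7] ext [144. 144.  16.]
z22-38 px 341 154 A 43.0 mean [498.4 229.3  30.2] ext [40. 39. 16.]
z50-66 px 192 254 A 1832.5 mean [ 553.9 -258.3   57.5] ext [120. 119.  15.]
z50-66 px 289 207 A 130.5 mean [569.9   6.3  55.4] ext [42. 44. 16.]
z50-66 px 342 148 A 68.0 mean [492.  237.2  56.8] ext [46. 47. 13.]
z>66 px 289 201 A 37.0 mean [567.2   8.1  77.8] ext [18. 16. 16.]
z>66 px 345 136 A 169.0 mean [491.  238.9 110.6] ext [25. 21. 71.]
```

Run:
```python
import cv2
t=cv2.imread("pics/top0.png");s=cv2.imread("pics/scene0.png")
f=lambda i,u,v,w,h,k:cv2.resize(i[v:v+h,u:u+w],None,fx=k,fy=k,interpolation=cv2.INTER_CUBIC)
import numpy as np
a=np.hstack([f(t,350,155,100,100,4),f(t,95,195,100,100,4)])
b=np.hstack([f(s,150,215,100,100,4),f(s,300,100,100,100,4)])
cv2.imwrite("pics/c1.png",a);cv2.imwrite("pics/c2.png",b)
```

```text
(no output)
```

View pics/c1.png

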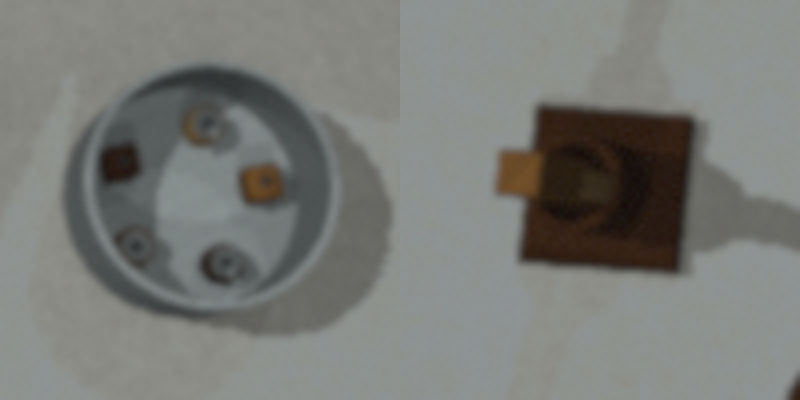

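View pics/c2.png

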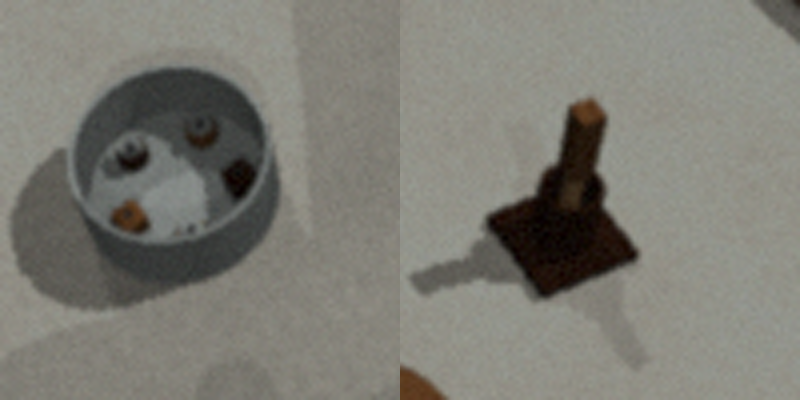

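Run:
```python
from h import *
for n in ["top","scene"]:
    im=cv2.imread(f"pics/{n}0.png");d=np.load(f"pics/{n}0.npy");W=cloud(n,d);x,y,z=W[...,0],W[...,1],W[...,2]
    def con(m,plane,lo,hi,lbl,R0):
        m=m.astype(np.uint8); m=cv2.morphologyEx(m,cv2.MORPH_CLOSE,np.ones((3,3)))
        cs,_=cv2.findContours(m,cv2.RETR_EXTERNAL,cv2.CHAIN_APPROX_NONE);c=max(cs,key=cv2.contourArea)[:,0,:]
        P=ray(n,c,plane)[:,:2];cc,r,k=rcirc(P); print(n,lbl,"c",np.round(cc,1),"r %.1f (%s) n%d"%(r,R0,k))
    near=lambda cx,cy,r:(np.hypot(x-cx,y-cy)<r)
    con(near(553,-257,85)&(z>52)&(z<70),60,0,0,"tin rim",60)
    con(near(567,9,95)&(z>20)&(z<40),30,0,0,"outer disc",71)
    con(near(567,9,40)&(z>50)&(z<64),56,0,0,"collar",22)
    con(near(567,9,40)&(z>70)&(z<90),82,0,0,"post",8)
    con(near(489,239,40)&(z>50)&(z<68),60,0,0,"cup",23.5)
    m=near(489,239,40)&(z>128)&(z<145); print(n,"stick top",np.round(np.nanmean(W[m],0),1),m.sum())
    c=max(cv2.findContours(m.astype(np.uint8),0,1)[0],key=cv2.contourArea)[:,0,:];rr=cv2.minAreaRect(ray(n,c,135)[:,:2].astype(np.float32));print("  top rect",rr)
    # stand foot: dark pixels at z 4..16
    m=near(489,239,75)&(z>5)&(z<18)
    hsv=cv2.cvtColor(im,cv2.COLOR_BGR2HSV);dk=near(489,239,75)&(z<150)&(hsv[...,1]>90)&(z<16)&(z>3)
    c=max(cv2.findContours(dk.astype(np.uint8),0,1)[0],key=cv2.contourArea)[:,0,:];rr=cv2.minAreaRect(ray(n,c,10)[:,:2].astype(np.float32));print("  foot rect",rr)
    # others
    for nm,(u,v) in dict(jar=(424,108),pend=(322,134),spool=(333,302),bb=(209,299),ba=(205,141)).items():
        if n=="top": print(nm,np.round(ray(n,(u,v),15)[0],0))
```

```text
top tin rim c [ 552.4 -253.9] r 59.1 (60) n180
top outer disc c [566.4  11.9] r 69.9 (71) n202
top collar c [566.   11.6] r 21.0 (22) n62
top post c [565.3  12.3] r 7.6 (8) n24
top cup c [487.6 243. ] r 22.1 (23.5) n73
top stick top [488.1 244.4 133.6] 142
  top rect ((488.0877380371094, 243.82798767089844), (21.085607528686523, 19.604320526123047), 84.92125701904297)
  foot rect ((487.429443359375, 243.20819091796875), (75.04468536376953, 73.18260192871094), 84.58821868896484)
jar [ 747. -322.   15.]
pend [ 698. -113.   15.]
spool [ 364. -122.   15.]
bb [374. 117.  15.]
ba [690. 125.  15.]
scene tin rim c [ 554.1 -258. ] r 59.7 (60) n137
scene outer disc c [567.    8.1] r 70.8 (71) n145
scene collar c [567.8   7.9] r 21.2 (22) n43
scene post c [567.8   7.5] r 8.8 (8) n17
scene cup c [491.8 236.7] r 21.8 (23.5) n38
scene stick top [489.2 240.5 133.7] 58
  top rect ((490.1411437988281, 238.88140869140625), (24.067602157592773, 23.61536407470703), 89.8630142211914)
  foot rect ((488.8200988769531, 239.900390625), (76.32221984863281, 77.52732849121094), 84.52285766601562)
```

Run:
```python
from h import *
c=np.array([489.3,241.5])
for a in [-5.3,84.7,174.7,-95.3]:
    for z in [230,91]:
        q=ctrl.inverse_kinematics([*c,z],down(np.radians(a))); q2=ctrl.inverse_kinematics([553,-256,91],down(np.radians(a)))
        print(a,z,None if q is None else np.round(q,2),None if q2 is None else np.round(q2,2))
```

```text
-5.3 230 [ 0.25  0.25  1.55 -0.    1.34  0.35] [-0.62  0.48  1.56 -0.    1.09 -0.52]
-5.3 91 [ 0.25  0.39  1.73 -0.    1.03  0.35] [-0.62  0.48  1.56 -0.    1.09 -0.52]
84.7 230 [ 0.25  0.25  1.55 -0.    1.34 -1.22] [-0.62  0.48  1.56 -0.    1.09 -2.09]
84.7 91 [ 0.25  0.39  1.73 -0.    1.03 -1.22] [-0.62  0.48  1.56 -0.    1.09 -2.09]
174.7 230 [ 0.25  0.25  1.55 -0.    1.34 -2.8 ] [-0.62  0.48  1.56 -0.    1.09  2.62]
174.7 91 [ 0.25  0.39  1.73 -0.    1.03 -2.8 ] [-0.62  0.48  1.56 -0.    1.09  2.62]
-95.3 230 [ 0.25  0.25  1.55 -0.    1.34  1.92] [-0.62  0.48  1.56 -0.    1.09  1.05]
-95.3 91 [ 0.25  0.39  1.73 -0.    1.03  1.92] [-0.62  0.48  1.56 -0.    1.09  1.05]
```

Run:
```python
from h import *
ctrl.goto([489.3,241.5,225],down(np.radians(-5.3))); s=st()
P=camera_params("wrist"); im,d=save("wrist","w1.png"); np.save("pics/w1.npy",d)
W=cloud("wrist",d,P); print(np.round(np.array(P["T"])[:3,3]))
x,y,z=W[...,0],W[...,1],W[...,2]
m=(np.hypot(x-489,y-241)<40)&(z>128)&(z<142);print("top",np.round(np.nanmean(W[m],0),1),m.sum())
cs=cv2.findContours(m.astype(np.uint8),0,1)[0]
if cs:
    c=max(cs,key=cv2.contourArea)[:,0,:];print(cv2.minAreaRect(ray("wrist",c,135,P)[:,:2].astype(np.float32)),c.mean(0))
```

```text
t3.08 p [489.7 240.8 225. ] x [ 0.996 -0.094  0.   ] y [ 0. -0. -1.] F [0.47 0.03 1.07] Tq [-0.    0.02  0.06] w85.43 J [ 0.25  0.26  1.56 -0.    1.33  0.35]
[497. 321. 368.]
top [488.6 246.1 134.8] 592
((488.6538391113281, 246.39060974121094), (21.50386619567871, 19.05551528930664), 84.62319946289062) [276.37078652 210.85393258]
```

View pics/w1.png

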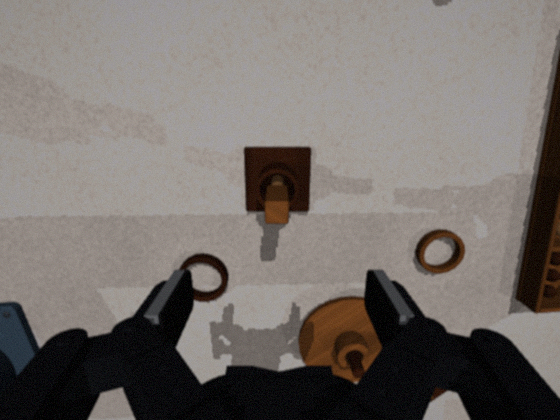

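Run:
```python
from h import *
o=down(np.radians(-5.3))
ctrl.line_to([488.8,243.3,92],o,max_speed=200); st()
ctrl.move_gripper(10,80); s=st()
im,d=save("wrist","w2.png"); save("scene","s2.png",(280,80,420,190),5)
```

```text
t3.94 p [489.7 243.4  92.9] x [ 0.996 -0.093  0.001] y [ 0.002  0.    -1.   ] F [ 0.11 -0.18 -0.09] Tq [ 0.04 -0.03  0.  ] w85.39 J [0.26 0.38 1.73 0.   1.03 0.35]
t4.56 p [489.  243.4  92.5] x [ 0.996 -0.092  0.001] y [ 0.001  0.    -1.   ] F [-0.42  0.18  4.13] Tq [-0.    0.21 -0.03] w19.23 J [0.26 0.38 1.73 0.   1.03 0.35]
```

View pics/w2.png

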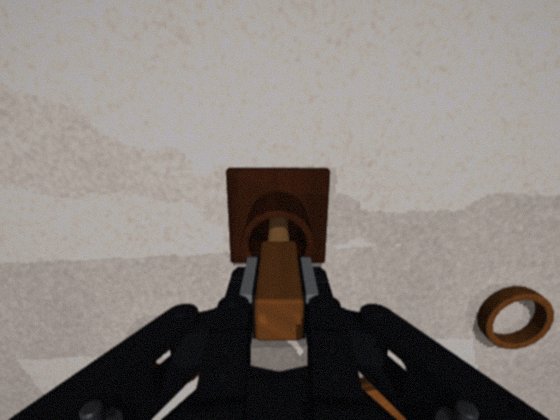

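View pics/s2.png

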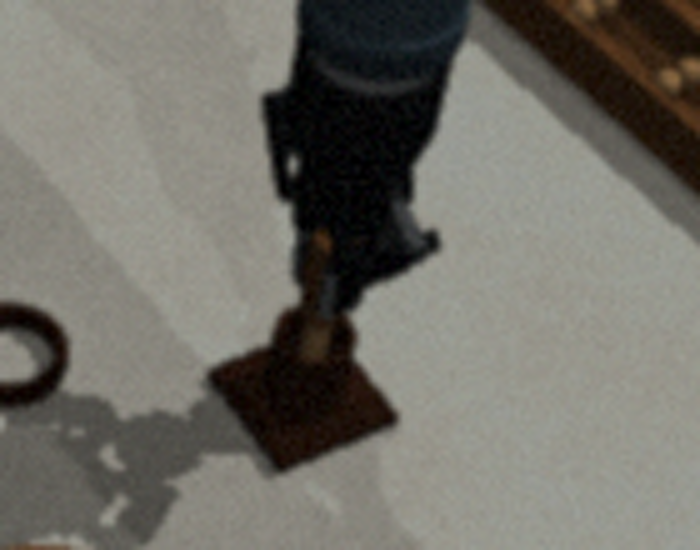

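Run:
```python
from h import *
o=down(np.radians(-5.3))
s=S();print(np.round(s["position"],2))
ctrl.line_to([489,243.4,205],o,max_speed=200); 
ctrl.goto([553.2,-255.5,205],o);st()
P=camera_params("wrist"); im,d=save("wrist","w3.png"); np.save("pics/w3.npy",d)
import pickle;pickle.dump(P,open("pics/w3.pkl","wb"))
W=cloud("wrist",d,P);x,y,z=W[...,0],W[...,1],W[...,2]
m=((np.hypot(x-553,y+256)<85)&(z>52)&(z<68)).astype(np.uint8)
c=np.vstack([k[:,0,:] for k in cv2.findContours(m,0,1)[0] if cv2.contourArea(k)>30])
Q=ray("wrist",c,60,P)[:,:2];print(rcirc(Q),len(Q))
save("top","t3.png",(340,140,460,260),5)
```

```text
[489.02 243.4   92.53]
t7.20 p [ 553.5 -254.3  205. ] x [ 0.996 -0.091 -0.   ] y [ 0.     0.001 -1.   ] F [ 0.05  0.19 -1.1 ] Tq [ 0.04 -0.    0.04] w19.39 J [-0.61  0.38  1.43  0.    1.33 -0.52]
(array([ 553.16937312, -256.12622301]), np.float64(58.44254651081475), np.int64(431)) 577
```

View pics/w3.png

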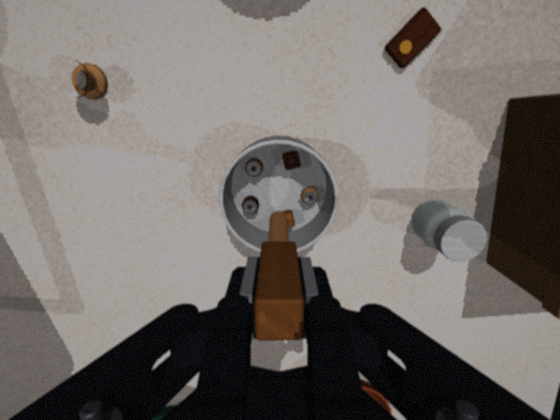

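View pics/t3.png

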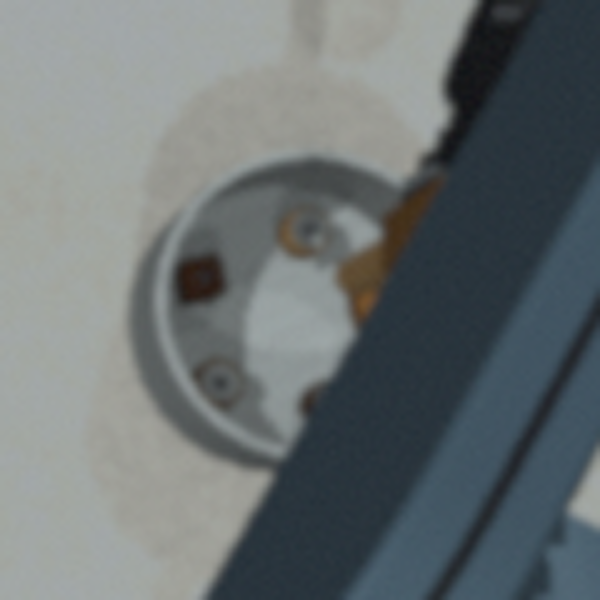

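Run:
```python
from h import *
px=[(380,195),(401.3,186.3),(415.5,201),(405.5,220.8),(384,216.5)]
B=ray("top",px,23)[:,:2]-[552.4,-253.9]
for b in B: print(np.round(b,1),"r %.1f ang %.0f"%(np.hypot(*b),np.degrees(np.arctan2(b[1],b[0]))))
```

```text
[16.8 32.4] r 36.5 ang 63
[ 33.1 -10.3] r 34.7 ang -17
[  3.3 -36.2] r 36.4 ang -85
[-35.2 -14.4] r 38.1 ang -158
[-25.9  26.8] r 37.3 ang 134
```

Run:
```python
from h import *
o=down(np.radians(-5.3)); C=np.array([553.2,-255.8]);Z=91.5
ctrl.line_to([*C,Z],o,max_speed=200);st()
for i,a in enumerate(range(23,-250,-15)):
    t=np.radians(a);p=C+37*np.array([np.cos(t),np.sin(t)])
    ctrl.line_to([*p,Z],o,max_speed=90)
    s=S();f=s["contact_force"]
    print(a,"t%.2f"%s["time_s"],np.round(s["position"][:2]-C,1),np.round(s["position"][2],1),np.round(f,1),np.round(s["wrist_torque"],2),"%.1f"%s["gripper_width"])
    if np.linalg.norm(f)>20: print("STOP");break
save("wrist","w4.png");save("scene","s4.png",(140,205,260,295),6)
```

```text
t8.02 p [ 553.7 -255.7   92. ] x [ 0.996 -0.092  0.001] y [ 0.001 -0.    -1.   ] F [-0.95 -0.14 -0.22] Tq [ 0.03 -0.01 -0.01] w18.76 J [-0.62  0.48  1.56 -0.    1.09 -0.52]
23 t8.57 [34.2 14.7] 91.5 [-0.1 -0.2 -0.7] [ 0.02 -0.01  0.01] 18.8
8 t8.83 [36.5  4. ] 91.5 [-0.8 -0.1 -0.2] [-0.    0.   -0.01] 19.2
-7 t9.09 [36.6 -5.5] 91.5 [ 0.1 -0.2 -0.2] [-0.02 -0.01 -0.06] 18.7
-22 t9.35 [ 34.1 -14.6] 91.5 [-0.2 -1.1 -0.6] [ 0.02 -0.    0.  ] 19.0
-37 t9.61 [ 28.8 -21.9] 91.2 [-0.7  1.9 -0.2] [ 0.59  0.14 -0.03] 19.1
-52 t9.87 [ 21.5 -27.7] 90.8 [-1.3  5.5 -0. ] [1.21 0.4  0.01] 18.7
-67 t10.12 [ 12.3 -31.9] 90.5 [-3.   6.3  0.9] [1.49 0.79 0.04] 19.1
-82 t10.38 [  4.3 -36.3] 91.2 [-2.   2.7 -0.4] [0.76 0.54 0.01] 19.5
-97 t10.64 [ -4.  -37.6] 92.0 [ 0.4 -1.2  0.4] [ 0.01  0.05 -0.01] 19.0
-112 t10.90 [-13.4 -33.8] 91.8 [1.2 3.3 1. ] [ 0.91 -0.36  0.01] 19.4
-127 t11.16 [-21.3 -28.4] 91.7 [ 3.6  5.4 -0.2] [ 1.23 -0.96 -0.03] 18.9
-142 t11.42 [-29.3 -23.2] 91.5 [-0.1  0.1 -0.7] [ 0.1  -0.01 -0.  ] 19.5
-157 t11.68 [-31.7 -15.9] 92.6 [ 4.9 -1.3 -0.8] [-0.25 -1.23  0.  ] 19.0
-172 t11.93 [-31.4  -7.4] 93.5 [11.6 -1.2 -3.1] [-0.31 -2.87 -0.03] 19.0
-187 t12.19 [-31.3   2.9] 93.5 [11.2 -0.1 -1.9] [ 0.16 -2.92 -0.04] 19.2
-202 t12.45 [-34.6  13.9] 91.4 [ 0.2  0.2 -0. ] [ 0.06 -0.06 -0.05] 18.9
-217 t12.71 [-29.7  22.6] 91.3 [-0.3  0.4 -1. ] [-0.01  0.02 -0.  ] 19.0
-232 t12.97 [-22.4  29.5] 91.5 [ 0.6 -0.1  0.1] [ 0.05  0.01 -0.  ] 19.2
-247 t13.22 [-13.9  34.3] 91.5 [ 0.5  0.6 -0.5] [0.05 0.04 0.03] 18.9
```

View pics/w4.png

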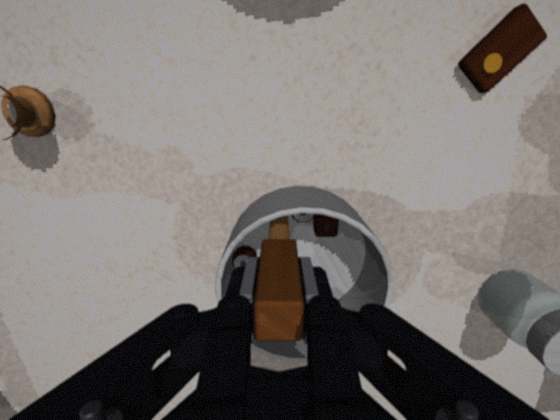

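View pics/s4.png

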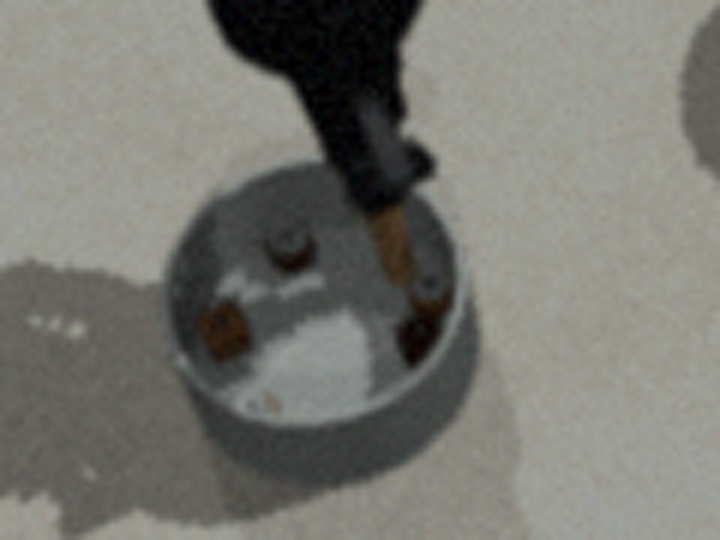

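Run:
```python
from h import *
def pol(b): return "(%.1f %.1f) r %.1f ang %.0f"%(b[0],b[1],np.hypot(*b),np.degrees(np.arctan2(b[1],b[0])))
f=lambda L:[(150+u/4,215+v/4) for u,v in L]
g=lambda L:[(140+u/6,205+v/6) for u,v in L]
# start scene crop: bead top centres
for l,p in zip(["bar-17?","orange","bar134?","dark63"],f([(132,143),(128,210),(202,120),(240,170)])): print(l,pol(ray("scene",p,23)[0,:2]-[554.1,-258]))
for l,p in zip(["barA","orange","barB","dark","low"],g([(291,238),(222,322),(433,283),(423,325),(265,402)])): print(l,pol(ray("scene",p,23)[0,:2]-[554.1,-258]))
```

```text
bar-17? (-37.2 -11.0) r 38.8 ang -164
orange (1.8 -33.7) r 33.7 ang -87
bar134? (-28.0 32.3) r 42.8 ang 131
dark63 (14.8 35.2) r 38.2 ang 67
barA (-44.9 8.1) r 45.6 ang 170
orange (-25.8 -33.0) r 41.9 ang -128
barB (5.0 46.7) r 47.0 ang 84
dark (19.4 34.1) r 39.2 ang 60
low (15.1 -34.7) r 37.9 ang -67
```

Run:
```python
from h import *
o=down(np.radians(-5.3)); C=np.array([553.2,-255.8]);Z=91.5
for i,a in enumerate(range(111,35,-12)):
    t=np.radians(a);p=C+42*np.array([np.cos(t),np.sin(t)])
    ctrl.line_to([*p,Z],o,max_speed=90)
    s=S();f=s["contact_force"]
    print(a,"t%.2f"%s["time_s"],np.round(s["position"][:2]-C,1),np.round(s["position"][2],1),np.round(f,1),np.round(s["wrist_torque"],2),"%.1f"%s["gripper_width"])
    if np.linalg.norm(f)>20: print("STOP");break
save("wrist","w5.png",(200,170,400,370),3);save("scene","s5.png",(140,205,260,295),6);save("top","t5.png",(340,140,460,260),5)
```

```text
111 t13.57 [-15.3  39.6] 91.5 [ 0.4  0.6 -0.2] [-0.   -0.04 -0.02] 19.5
99 t13.82 [-6.2 41.5] 91.5 [-1.  -0.3 -0.6] [ 0.    0.02 -0.06] 19.1
87 t14.07 [ 2.4 41.8] 91.5 [-0.3  0.   0.8] [-0.02 -0.04  0.05] 18.9
75 t14.32 [11.  40.4] 91.5 [-0.7  0.4 -0.5] [-0.02  0.02 -0.07] 19.1
63 t14.57 [19.1 37.3] 91.5 [-0.6  0.1 -0.9] [-0.01  0.    0.03] 18.7
51 t14.82 [26.5 32.4] 91.5 [-0.3  0.2  0.2] [-0.03  0.04  0.02] 18.8
39 t15.07 [32.7 26.2] 91.5 [0.2 0.  0.2] [ 0.01 -0.01  0.01] 19.2
```

View pics/s5.png

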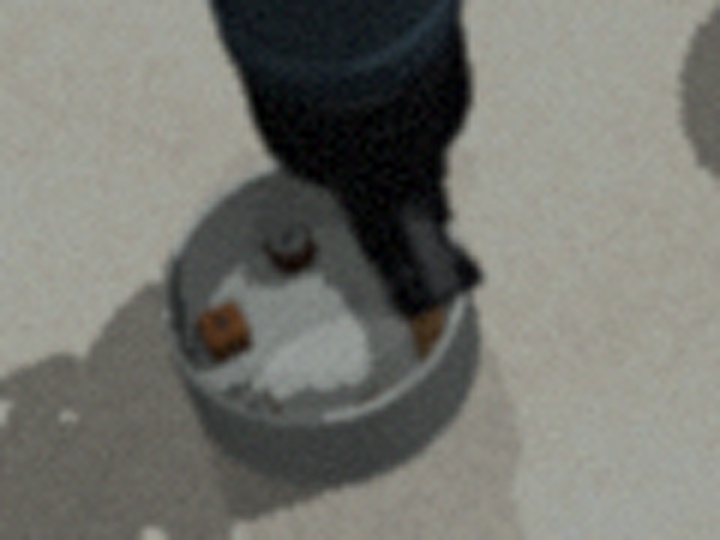

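View pics/t5.png

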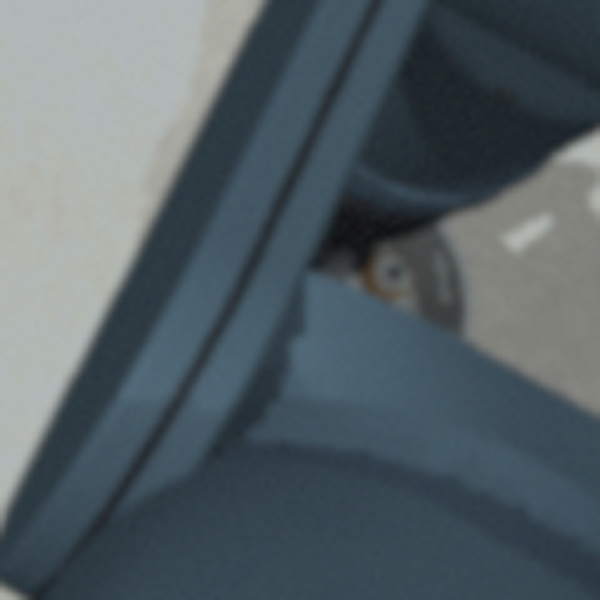

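View pics/w5.png

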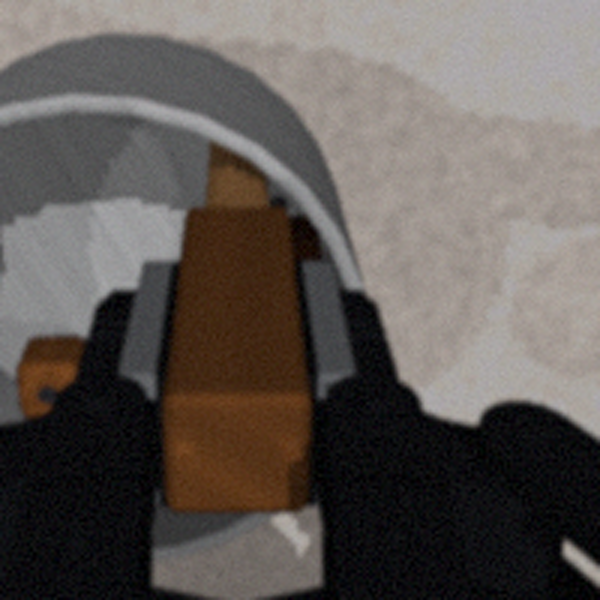

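Run:
```python
from h import *
o=down(np.radians(-5.3)); C=np.array([553.2,-255.8])
ctrl.line_to([*C,91.5],o,max_speed=150)
ctrl.line_to([*C,205],o,max_speed=200);st()
import pickle
P=camera_params("wrist");im,d=save("wrist","w6.png",(200,120,360,260),4);np.save("pics/w6.npy",d);pickle.dump(P,open("pics/w6.pkl","wb"));save("scene","s6.png",(140,205,260,295),6);save("top","t6.png",(340,140,460,260),5)
```

```text
t16.38 p [ 553.  -255.   203.9] x [ 0.996 -0.092 -0.001] y [-0.001  0.001 -1.   ] F [ 0.07 -0.5  -1.25] Tq [ 0.    0.04 -0.02] w19.53 J [-0.62  0.38  1.43  0.    1.33 -0.52]
```

View pics/w6.png

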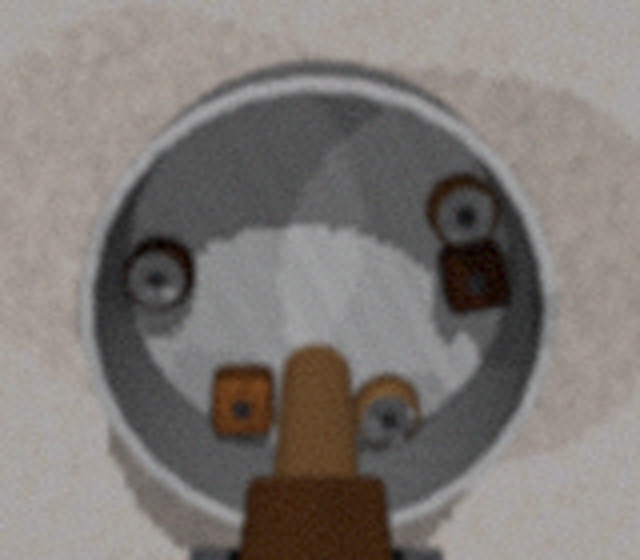

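View pics/s6.png

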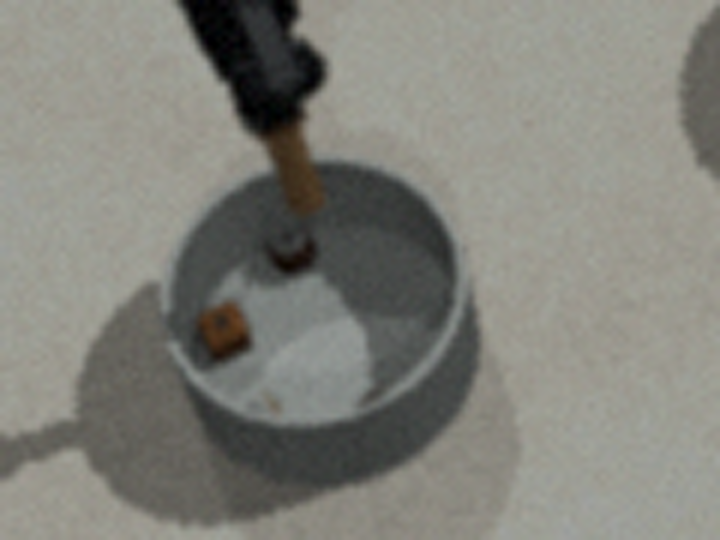

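View pics/t6.png

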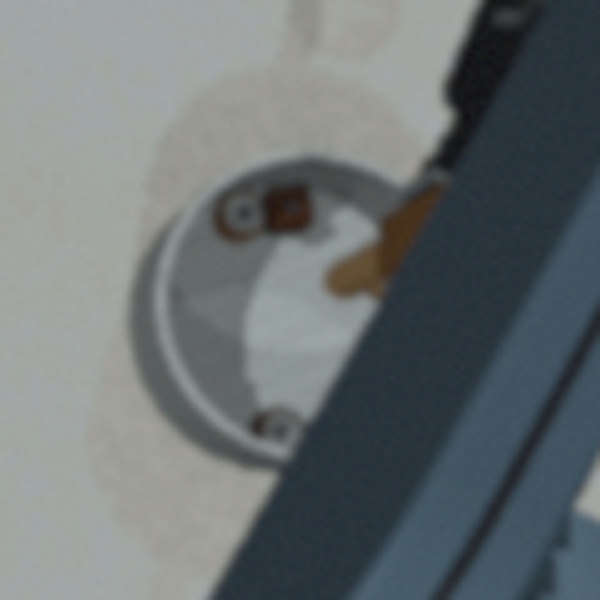

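Run:
```python
from h import *
import pickle
P0=pickle.load(open("pics/w6.pkl","rb"))
st0={"dark":(16.8,32.4),"bar-17":(33.1,-10.3),"orange":(3.3,-36.2),"bar-158":(-35.2,-14.4),"bar134":(-25.9,26.8)}
for l,(u,v) in {"dark":(475,268),"bar-17":(388,416),"orange":(241,398),"bar-158":(157,278),"bar134":(465,215)}.items():
    b=ray("wrist",(200+u/4,120+v/4),23,P0)[0,:2]-[553.17,-256.13];print(l,np.round(b,1),"r %.1f a %.0f moved %.1f"%(np.hypot(*b),np.degrees(np.arctan2(b[1],b[0])),np.hypot(*(b-np.array(st0[l])))))
```

```text
dark [44.4  0.8] r 44.4 a 1 moved 41.9
bar-17 [ 17.3 -40.6] r 44.1 a -67 moved 34.2
orange [-24.4 -31.2] r 39.6 a -128 moved 28.1
bar-158 [-43.7   6.1] r 44.2 a 172 moved 22.2
bar134 [42.5 15.9] r 45.3 a 21 moved 69.2
```

Run:
```python
from h import *
o=down(np.radians(-5.3))
ctrl.goto([489,243.4,205],o);st()
ctrl.line_to([489,243.4,110],o,max_speed=200)
ctrl.line_to([489,243.4,93],o,max_speed=60);st()
save("scene","s7.png",(280,80,420,190),5);save("wrist","w7.png",(180,150,380,350),3)
```

```text
t18.35 p [489.6 242.6 205. ] x [ 0.996 -0.094  0.   ] y [ 0. -0. -1.] F [0.39 0.09 0.01] Tq [0.02 0.03 0.02] w19.29 J [ 0.26  0.27  1.58 -0.    1.29  0.35]
t19.41 p [488.8 243.4  92.9] x [ 0.996 -0.092 -0.   ] y [-0. -0. -1.] F [-0.47 -0.77 -0.73] Tq [-0.03 -0.01  0.01] w19.18 J [ 0.26  0.38  1.73 -0.    1.03  0.35]
```

View pics/s7.png

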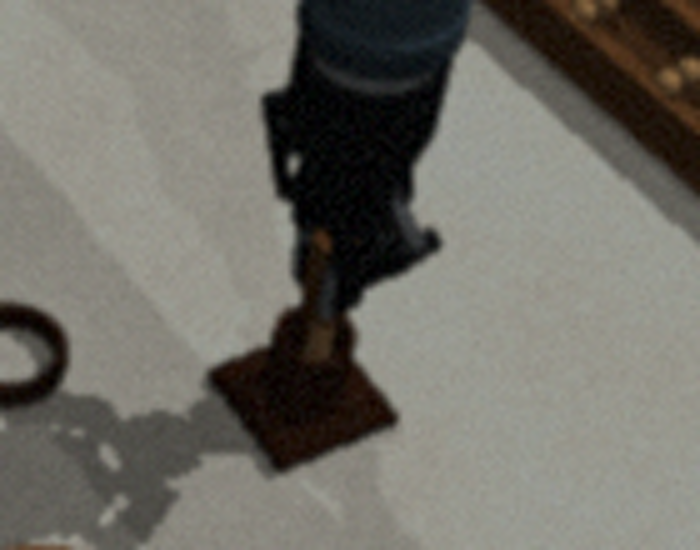

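View pics/w7.png

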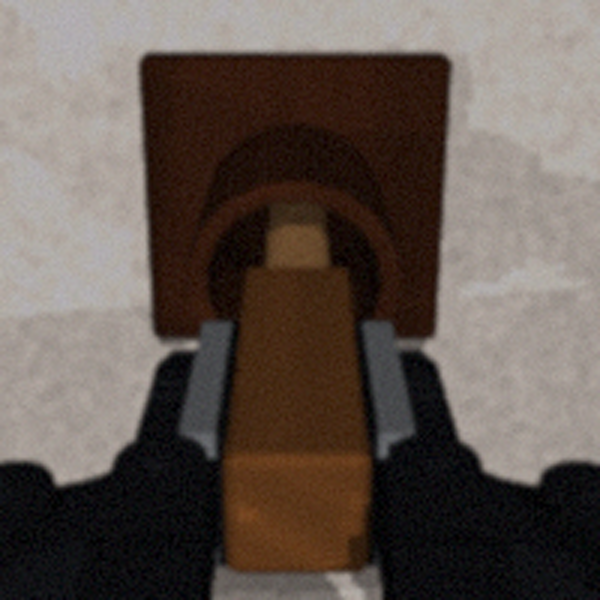

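Run:
```python
from h import *
o=down(np.radians(-5.3))
for z in [92.3,91.6,90.9,90.2]:
    ctrl.line_to([489,243.4,z],o,max_speed=20);s=st()
    if s["contact_force"][2]>2.5: break
ctrl.move_gripper(85);ctrl.dwell(0.25);st()
ctrl.line_to([489,243.4,190],o,max_speed=250)
P=camera_params("wrist");im,d=save("wrist","w8.png",(180,120,420,320),3);W=cloud("wrist",d,P)
save("scene","s8.png",(280,80,420,190),5)
# lids from here
x,y,z=W[...,0],W[...,1],W[...,2]
m=(np.hypot(x-489,y-243)<45)&(z>120)&(z<145);print("stick top",np.round(np.nanmean(W[m],0),1),m.sum(), np.nanmax(z[np.hypot(x-489,y-243)<45]))
```

```text
t19.76 p [489.1 243.5  92.5] x [ 0.996 -0.092  0.   ] y [ 0.  0. -1.] F [-0.47  1.15  1.42] Tq [0.03 0.1  0.04] w19.39 J [0.26 0.38 1.73 0.   1.03 0.35]
t20.01 p [489.2 243.5  92.4] x [ 0.996 -0.092  0.001] y [ 0.001  0.    -1.   ] F [-3.06 -0.52  7.29] Tq [-0.05  0.42  0.03] w19.06 J [0.26 0.38 1.73 0.   1.03 0.35]
t20.91 p [489.  243.4  91.6] x [ 0.996 -0.092  0.   ] y [ 0.  0. -1.] F [ 0.38 -0.1   0.41] Tq [ 0.01  0.03 -0.  ] w84.95 J [ 0.26  0.39  1.73 -0.    1.03  0.35]
stick top [490.2 252.  133.7] 861 288.6535209159024
```

View pics/w8.png

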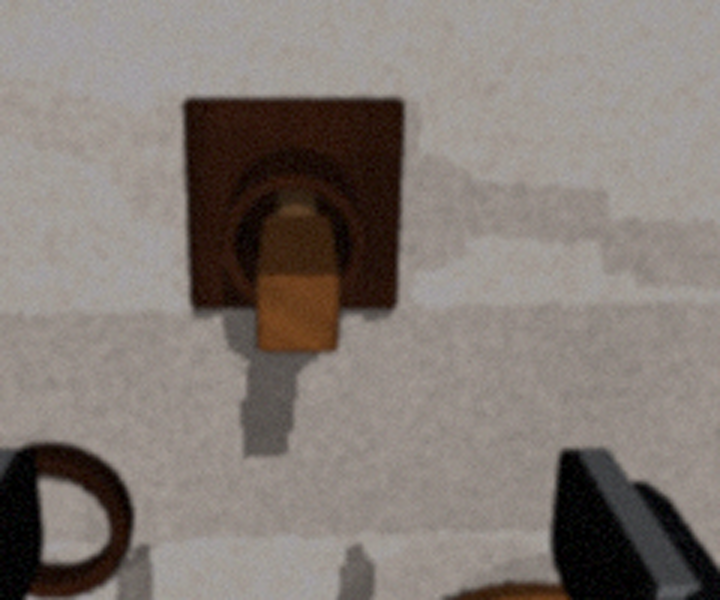

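View pics/s8.png

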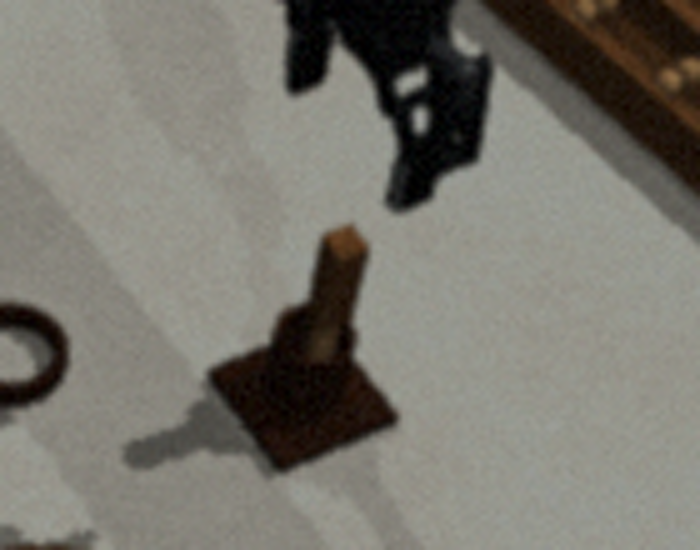

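```bash
cat >> h.py <<'E'
def fit(n,W,P,cx,cy,R0,zl,zh,plane,lbl):
    x,y,z=W[...,0],W[...,1],W[...,2]
    m=((np.hypot(x-cx,y-cy)<R0)&(z>zl)&(z<zh)).astype(np.uint8)
    m=cv2.morphologyEx(m,cv2.MORPH_CLOSE,np.ones((3,3)))
    cs=cv2.findContours(m,0,cv2.CHAIN_APPROX_NONE)[0]
    if not cs: print(lbl,"none");return
    c=max(cs,key=cv2.contourArea)[:,0,:]
    Q=ray(n,c,plane,P)[:,:2];cc,r,k=rcirc(Q,tol=1.5);print(n,lbl,np.round(cc,1),"r %.1f n%d/%d"%(r,k,len(Q)));return cc
E
python3 - <<'E'
from h import *
o=down(np.radians(-5.3))
ctrl.goto([567,10,190],o);ctrl.dwell(0.1);st()
P=camera_params("wrist");im,d=save("wrist","w9.png");W=cloud("wrist",d,P)
fit("wrist",W,P,567,10,95,20,40,30,"disc")
fit("wrist",W,P,567,10,40,50,64,56,"collar")
fit("wrist",W,P,567,10,30,70,92,82,"post")
P=camera_params("scene");im,d=save("scene","s9.png",(220,140,360,250),5);W=cloud("scene",d,P)
fit("scene",W,P,567,10,40,50,64,56,"collar")
fit("scene",W,P,567,10,30,70,92,82,"post")
E
```

```text
t22.62 p [566.6  11.7 189.8] x [ 0.996 -0.09  -0.001] y [-0.001  0.001 -1.   ] F [ 0.81 -0.53  0.07] Tq [-0.05 -0.01 -0.02] w85.07 J [-0.18  0.32  1.56  0.    1.27 -0.09]
wrist disc [566.9  11.5] r 70.3 n376/376
wrist collar [567.   12.2] r 21.4 n124/124
wrist post [566.6  13.8] r 8.3 n53/53
scene collar [567.4   8.2] r 20.7 n36/55
scene post [568.3   7.4] r 8.8 n16/20
```

View pics/w9.png

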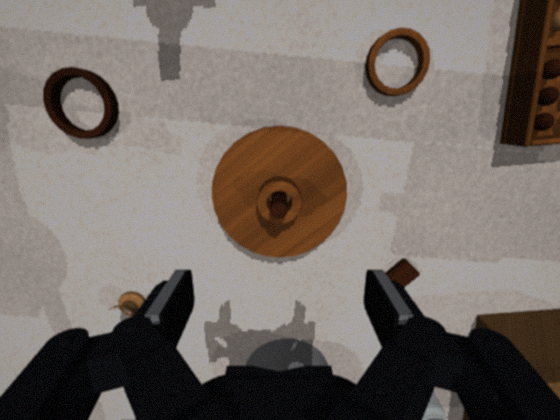

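Run:
```python
from h import *
o=down(np.radians(-5.3))
ctrl.line_to([567,11,100],o,max_speed=200)
ctrl.line_to([567,11,60],o,max_speed=60);s=st()
ctrl.move_gripper(8,100);st()
save("scene","s10.png",(220,120,360,250),5);save("wrist","w10.png",(120,150,440,390),2.4)
```

```text
t24.13 p [567.2  11.   60. ] x [ 0.996 -0.092  0.   ] y [ 0. -0. -1.] F [-0.59  0.03  0.47] Tq [-0.01 -0.   -0.01] w84.80 J [-0.18  0.46  1.7  -0.    0.98 -0.08]
t24.80 p [567.   11.   60.3] x [ 0.996 -0.092  0.   ] y [ 0. -0. -1.] F [-1.17  0.6   3.05] Tq [0.03 0.12 0.  ] w12.85 J [-0.18  0.46  1.7  -0.    0.98 -0.08]
```

View pics/w10.png

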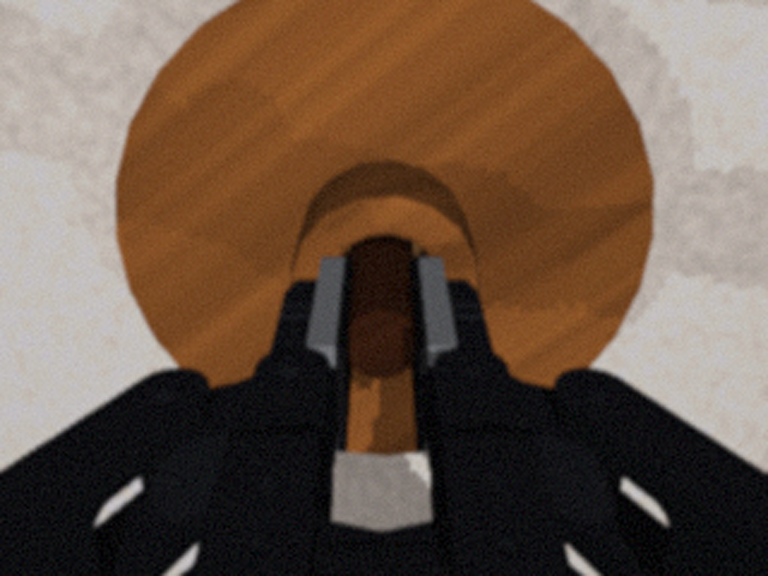

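View pics/s10.png

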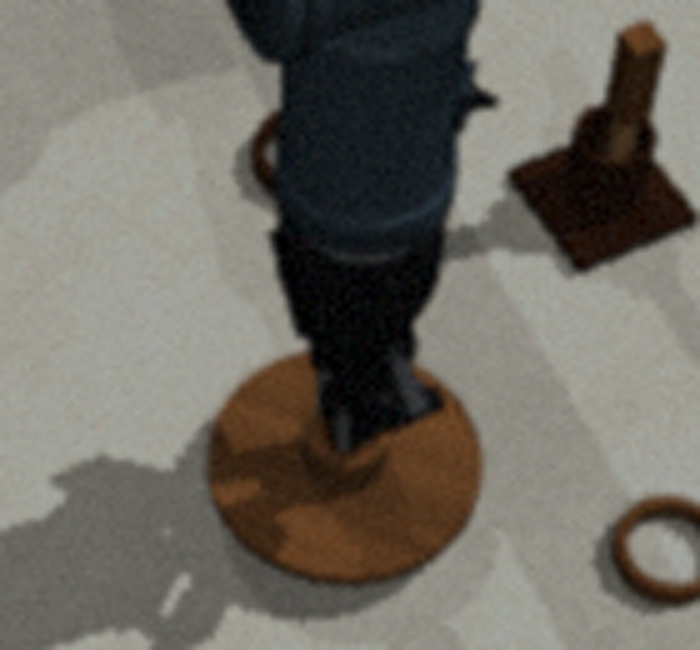

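Run:
```python
from h import *
o=down(np.radians(-5.3))
ctrl.line_to([567,11,68],o,max_speed=30);ctrl.dwell(0.1);st()
save("scene","s11.png",(220,120,360,250),5);save("wrist","w11.png",(120,150,440,390),2.4)
```

```text
t25.42 p [566.9  11.   67.8] x [ 0.996 -0.092 -0.   ] y [-0.  0. -1.] F [ 0.1   0.18 -2.05] Tq [-0.04  0.02 -0.03] w12.42 J [-0.18  0.45  1.7   0.    1.   -0.08]
```

View pics/w11.png

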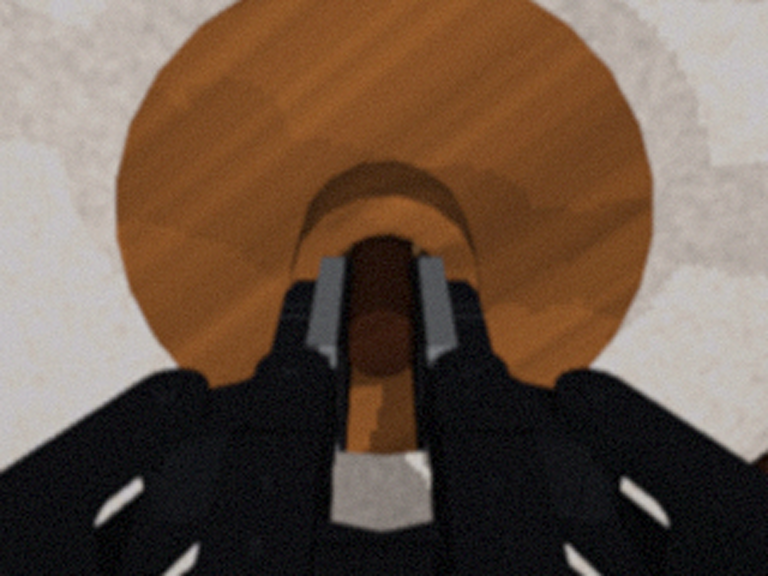

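View pics/s11.png

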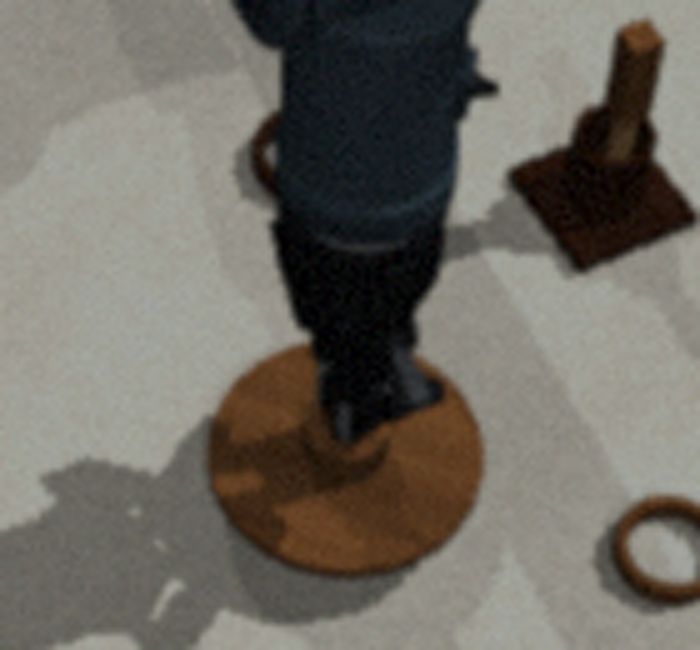

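Run:
```python
from h import *
o=down(np.radians(-5.3))
ctrl.line_to([567,11,150],o,max_speed=120)
ctrl.line_to([553.4,-255.4,150],o,max_speed=140);st()
ctrl.line_to([553.4,-255.4,118],o,max_speed=80);ctrl.dwell(0.1);st()
P=camera_params("wrist");im,d=save("wrist","w12.png",(60,100,500,420),1.8);W=cloud("wrist",d,P)
save("scene","s12.png",(130,170,270,300),5)
dz=118-60
fit("wrist",W,P,553,-255,95,20+dz,40+dz,30+dz,"disc")
```

```text
t28.41 p [ 553.5 -254.7  150. ] x [ 0.996 -0.091 -0.   ] y [-0.  0. -1.] F [-1.15 -0.09 -1.52] Tq [ 0.01 -0.03  0.01] w12.37 J [-0.61  0.43  1.5   0.    1.22 -0.52]
t29.06 p [ 553.8 -255.7  118.5] x [ 0.996 -0.092  0.001] y [ 0.001 -0.001 -1.   ] F [ 0.22  0.39 -1.58] Tq [0.02 0.05 0.  ] w12.58 J [-0.62  0.46  1.54  0.    1.15 -0.52]
wrist disc [ 554.7 -255.3] r 70.5 n446/714
```

View pics/w12.png

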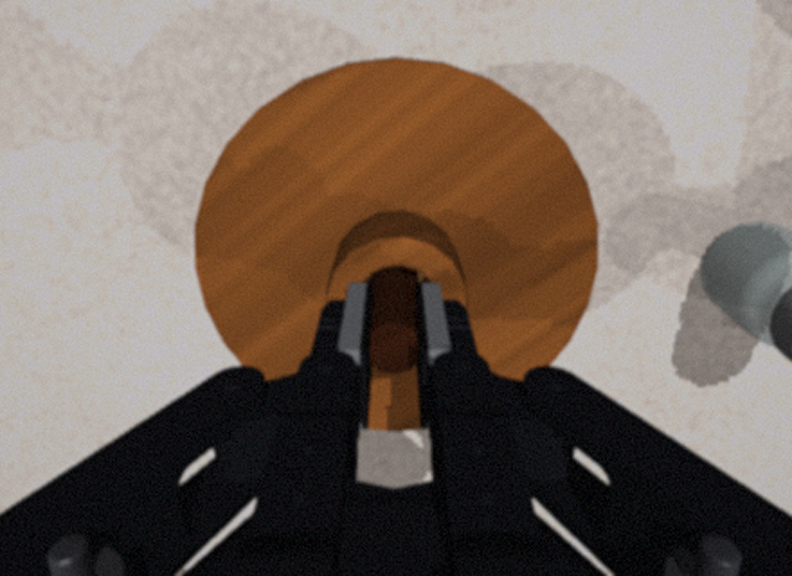

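View pics/s12.png

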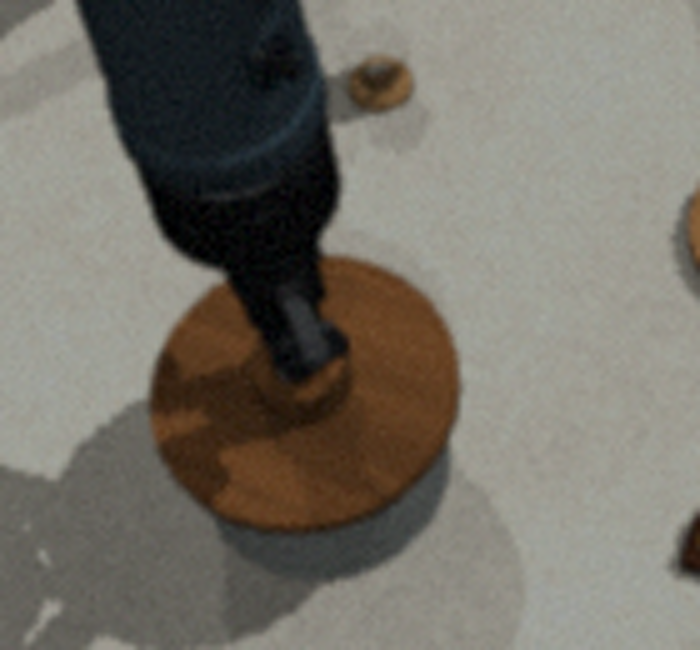

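Run:
```python
from h import *
o=down(np.radians(-5.3))
p=[553.3,-255.4]
ctrl.line_to([*p,104],o,max_speed=40);st()
for z in np.arange(103,97.4,-0.8):
    ctrl.line_to([*p,z],o,max_speed=20);s=S();print(round(z,1),np.round(s["position"],1),np.round(s["contact_force"],1))
    if s["contact_force"][2]>3: break
st()
save("scene","s13.png",(130,170,270,300),5);save("wrist","w13.png",(60,100,500,420),1.8)
```

```text
t29.66 p [ 553.1 -255.3  103.6] x [ 0.996 -0.092 -0.001] y [-0.001  0.    -1.   ] F [ 0.43  0.41 -1.81] Tq [-0.04 -0.03 -0.03] w12.48 J [-0.62  0.47  1.55  0.    1.12 -0.52]
103.0 [ 553.4 -255.4  103.1] [-0.1 -0.1 -1.9]
102.2 [ 553.3 -255.4  102.2] [-0.1 -0.4 -1.7]
101.4 [ 553.3 -255.4  101.3] [ 0.1 -1.1 -2.3]
100.6 [ 553.3 -255.4  100.5] [ 0.4  0.1 -2. ]
99.8 [ 553.3 -255.5  100.3] [-1.5  1.   3.8]
t30.91 p [ 553.3 -255.5  100.3] x [ 0.996 -0.092  0.   ] y [ 0. -0. -1.] F [-1.51  1.    3.79] Tq [ 0.2   0.28 -0.03] w12.49 J [-0.62  0.47  1.56 -0.    1.11 -0.52]
```

View pics/s13.png

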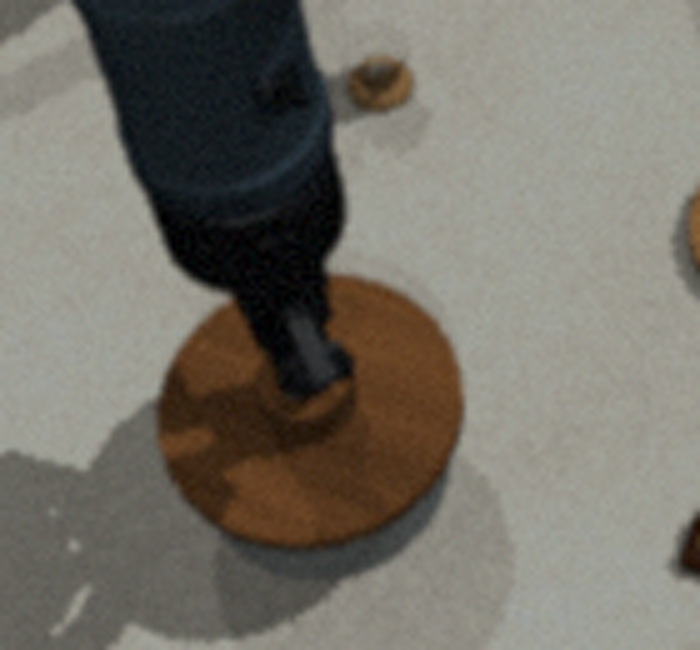

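Run:
```python
from h import *
o=down(np.radians(-5.3))
ctrl.move_gripper(85);ctrl.dwell(0.3);st()
ctrl.line_to([553.3,-255.4,190],o,max_speed=150);ctrl.dwell(0.1);st()
P=camera_params("wrist");im,d=save("wrist","w14.png");W=cloud("wrist",d,P)
fit("wrist",W,P,553,-255,95,60,80,70,"disc")
fit("wrist",W,P,553,-255,40,90,104,96,"collar")
fit("wrist",W,P,553,-255,30,110,132,122,"post")
x,y,z=W[...,0],W[...,1],W[...,2]
m=(np.hypot(x-553,y+255)<66)&(z>62)&(z<80);A=np.c_[x[m],y[m],np.ones(m.sum())];print("disc plane",np.round(np.linalg.lstsq(A,z[m],rcond=None)[0],4),np.median(z[m]))
P=camera_params("scene");im,d=save("scene","s14.png",(130,170,270,300),5);W=cloud("scene",d,P)
fit("scene",W,P,553,-258,95,60,80,70,"disc")
fit("scene",W,P,553,-258,40,90,104,96,"collar")
x,y,z=W[...,0],W[...,1],W[...,2]
m=(np.hypot(x-553,y+257)<66)&(z>62)&(z<80);A=np.c_[x[m],y[m],np.ones(m.sum())];print("disc plane",np.round(np.linalg.lstsq(A,z[m],rcond=None)[0],4),np.median(z[m]))
fit("scene",W,P,553,-258,30,110,132,122,"post")
```

```text
t32.00 p [ 553.3 -255.4   99.8] x [ 0.996 -0.092  0.   ] y [ 0. -0. -1.] F [-0.93  0.27  0.16] Tq [ 0.01  0.02 -0.01] w84.97 J [-0.62  0.47  1.56 -0.    1.11 -0.52]
t32.85 p [ 552.5 -254.9  188.4] x [ 0.996 -0.092 -0.002] y [-0.002  0.002 -1.   ] F [0.78 0.51 0.72] Tq [-0.01 -0.02  0.02] w85.01 J [-0.62  0.39  1.45 -0.    1.3  -0.52]
wrist disc [ 554.2 -255.2] r 70.4 n428/428
wrist collar [ 554.3 -254.2] r 21.5 n144/144
wrist post [ 553.6 -252.4] r 8.5 n64/64
disc plane [ 1.00000e-04 -1.00000e-04  7.01832e+01] 70.23689232413221
scene disc [ 554.6 -257.5] r 70.7 n138/220
scene collar [ 555.1 -257.7] r 21.0 n42/62
disc plane [-2.00000e-03 -9.00000e-04  7.11628e+01] 70.1895441652739
scene post [ 558.5 -258.4] r 6.9 n13/20
```

View pics/w14.png

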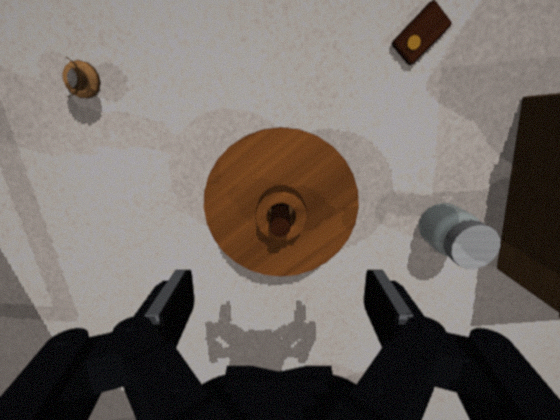

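View pics/s14.png

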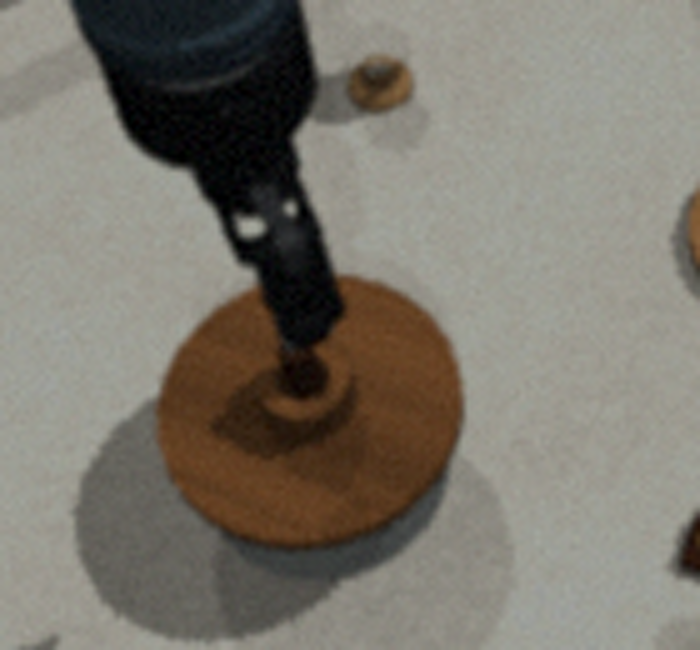

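Run:
```python
from h import *
o=down(np.radians(-5.3))
p=[553.8,-255.2]
ctrl.line_to([*p,110],o,max_speed=150)
ctrl.line_to([*p,75],o,max_speed=50);st()
ctrl.move_gripper(44,70);ctrl.dwell(0.1);st()
P=camera_params("wrist");im,d=save("wrist","w15.png",(60,100,500,420),1.8);W=cloud("wrist",d,P)
fit("wrist",W,P,553,-255,95,60,80,70,"disc")
save("scene","s15.png",(130,170,270,300),5)
```

```text
t34.48 p [ 554.  -255.3   75.1] x [ 0.996 -0.092  0.   ] y [ 0. -0. -1.] F [-0.88 -0.19  0.38] Tq [ 0.04 -0.03  0.04] w84.76 J [-0.61  0.5   1.58 -0.    1.06 -0.52]
t35.06 p [ 554.  -255.3   75.4] x [ 0.996 -0.092  0.001] y [ 0. -0. -1.] F [-0.43  1.1   3.55] Tq [ 0.11  0.06 -0.03] w44.16 J [-0.61  0.5   1.58  0.    1.06 -0.52]
wrist disc [ 554.  -255.1] r 70.5 n474/771
```

View pics/w15.png

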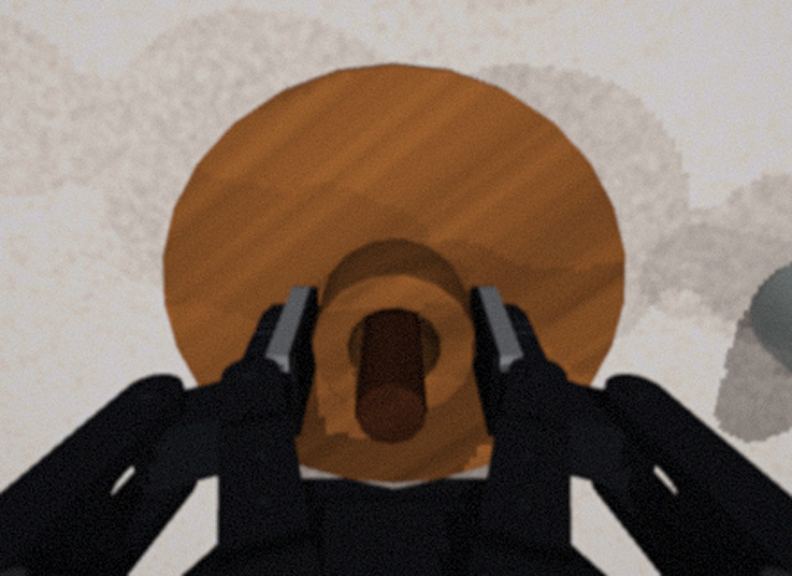

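View pics/s15.png

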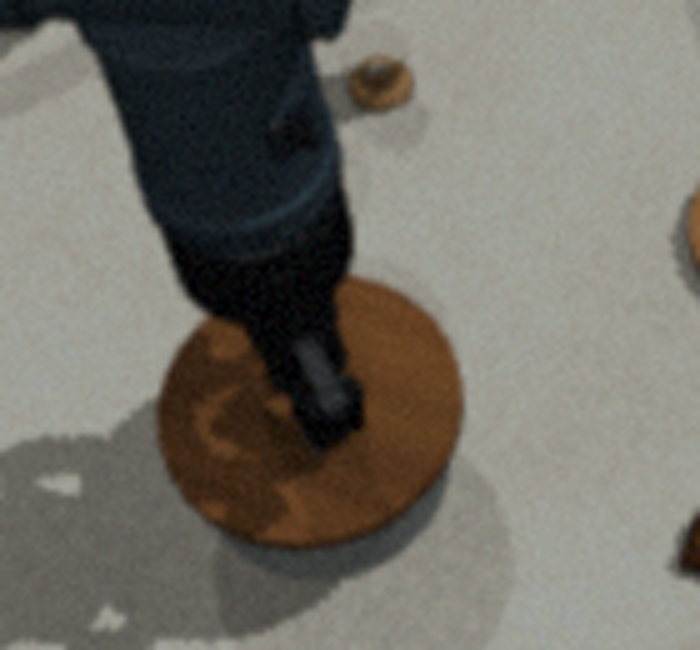

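Run:
```python
from h import *
o=down(np.radians(-5.3))
ctrl.move_gripper(34,80);ctrl.dwell(0.1);s=st()
p=s["position"]
ctrl.line_to([p[0],p[1],p[2]+6],o,max_speed=25);ctrl.dwell(0.15);st()
P=camera_params("wrist");im,d=save("wrist","w16.png",(60,100,500,420),1.8)
save("scene","s16.png",(130,170,270,300),5)
```

```text
t35.48 p [ 554.1 -255.4   76. ] x [ 0.996 -0.092  0.001] y [ 0.001 -0.001 -1.   ] F [-1.71  1.36  7.42] Tq [ 0.19  0.3  -0.09] w41.83 J [-0.61  0.5   1.58  0.    1.06 -0.52]
t36.05 p [ 553.9 -255.2   81.6] x [ 0.996 -0.092 -0.   ] y [-0.  0. -1.] F [ 0.11  0.89 -0.69] Tq [-0.    0.   -0.04] w41.28 J [-0.61  0.5   1.57 -0.    1.07 -0.52]
```

View pics/w16.png

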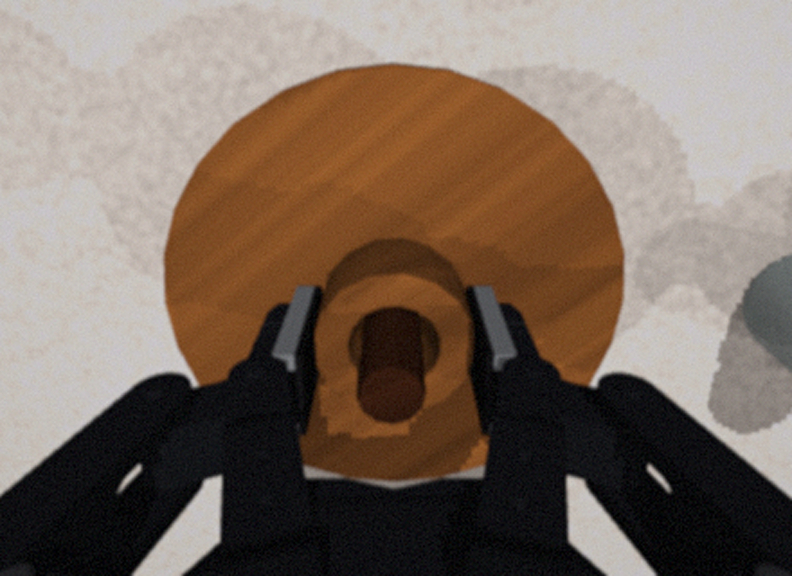

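View pics/s16.png

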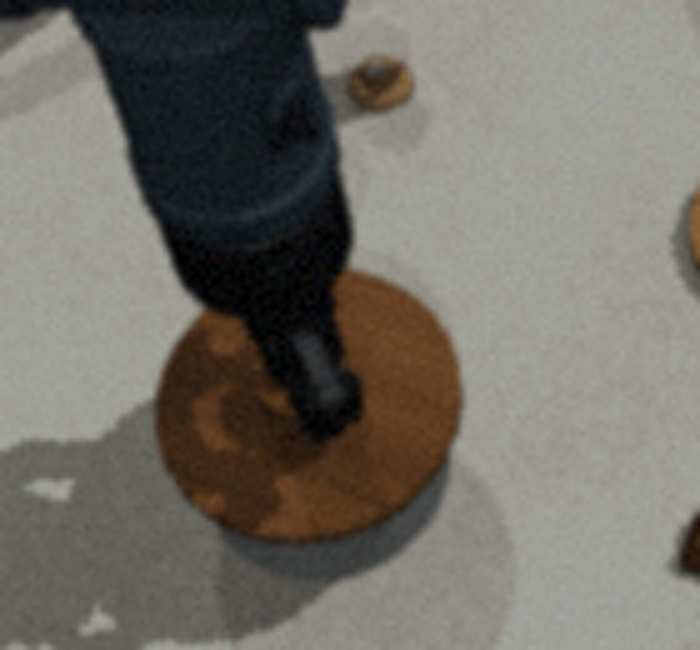

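Run:
```python
from h import *
o=down(np.radians(-5.3))
s=S();p=s["position"]
ctrl.line_to([p[0],p[1],158],o,max_speed=50);ctrl.dwell(0.3);st()
P=camera_params("wrist");im,d=save("wrist","w17.png",(60,100,500,420),1.8);W=cloud("wrist",d,P)
x,y,z=W[...,0],W[...,1],W[...,2]
m=(np.hypot(x-553,y+255)<66)&(z>130)&(z<165)&(d>60);A=np.c_[x[m],y[m],np.ones(m.sum())];print("disc plane",np.round(np.linalg.lstsq(A,z[m],rcond=None)[0],4),np.median(z[m]),m.sum())
zz=np.median(z[m]);fit("wrist",W,P,553,-255,95,zz-8,zz+8,zz,"disc")
P=camera_params("scene");im,d=save("scene","s17.png");W=cloud("scene",d,P)
x,y,z=W[...,0],W[...,1],W[...,2]
m=(np.hypot(x-553,y+255)<66)&(z>138)&(z<165);A=np.c_[x[m],y[m],np.ones(m.sum())];print("disc plane",np.round(np.linalg.lstsq(A,z[m],rcond=None)[0],4),np.median(z[m]),m.sum())
m=(np.hypot(x-553,y+255)<75)&(z>50)&(z<80);print("flange z",np.median(z[m]),m.sum())
fit("scene",W,P,553,-255,95,50,80,65,"flange")
save("top","t17.png")
```

```text
t38.12 p [ 553.9 -255.3  157.9] x [ 0.996 -0.092 -0.   ] y [-0.  0. -1.] F [-0.64 -0.29 -0.66] Tq [0.   0.02 0.02] w41.50 J [-0.61  0.42  1.49  0.    1.23 -0.52]
disc plane [-8.000000e-04 -3.100000e-03  1.521566e+02] 152.153347468935 28593
wrist disc [ 554.  -254.9] r 70.4 n476/755
disc plane [-2.300000e-03 -3.000000e-03  1.525815e+02] 152.00839390034116 1880
flange z 64.90440254373243 700
scene flange [ 556.9 -257.9] r 60.7 n80/132
```

View pics/w17.png

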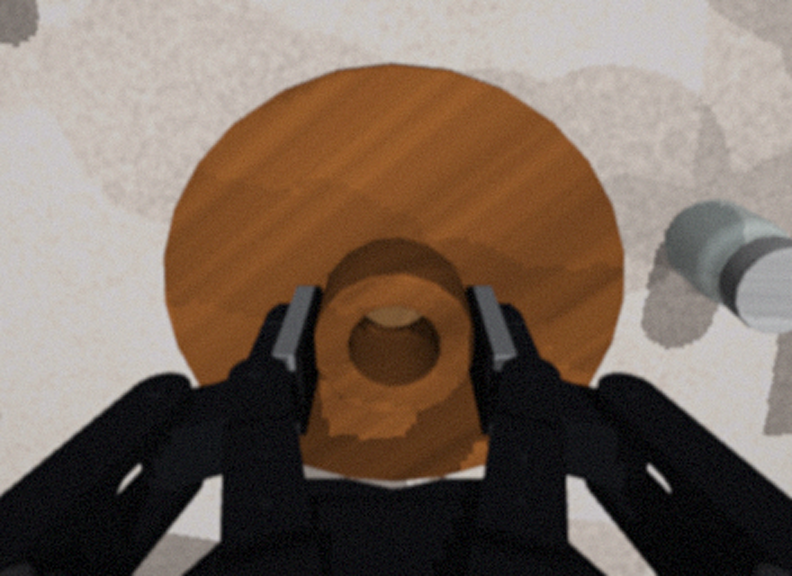

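View pics/s17.png

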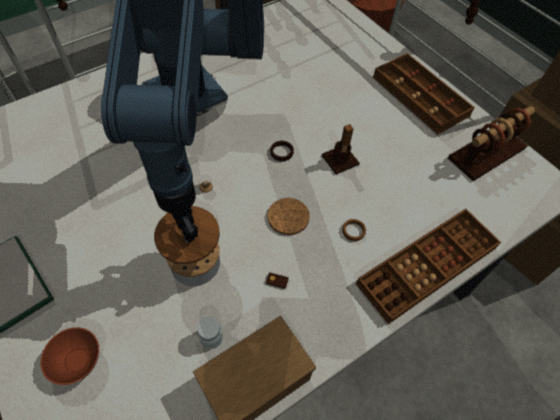

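View pics/t17.png

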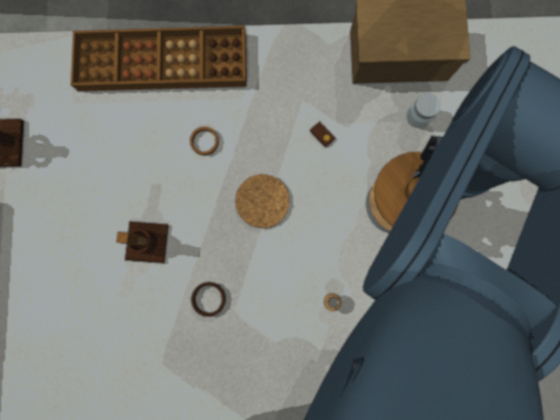

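Run:
```python
import cv2
i=cv2.imread("pics/s17.png")[190:300,130:250];cv2.imwrite("pics/s17z.png",cv2.resize(i,None,fx=5,fy=5,interpolation=cv2.INTER_CUBIC))
```

```text
(no output)
```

View pics/s17z.png

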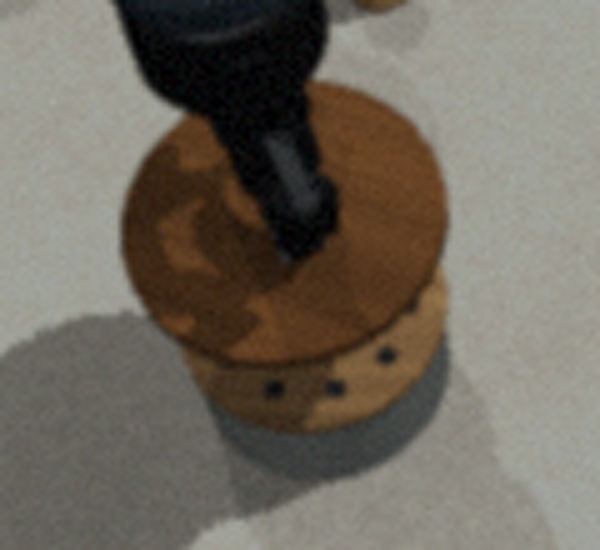

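The inner lid's decorated pale flange sits level on the tin, and the outer lid is held level above it. I'm handing in.

Run:
```python
from h import *
st(); print(ticket.job_done())
```

```text
t38.27 p [ 554.  -255.3  158. ] x [ 0.996 -0.092  0.   ] y [ 0.  0. -1.] F [ 0.31  0.02 -1.37] Tq [ 0.   -0.04 -0.03] w41.50 J [-0.61  0.42  1.49  0.    1.23 -0.52]
the job is handed in; nothing more can be done
None
```

I did every step in order and handed the job in at 38.3 s of the 72 s limit. The job reported no verdict, so the results below rest on my own checks.

- **Beads:** I stirred them with the held stick. The first sweep left the dark cube almost in place, because beads jammed on the wall and slipped past the stick, with forces up to about 12 N. A second arc at a wider radius moved it. A wrist camera view then showed all five beads 22 to 69 mm from where they started.
- **Stick:** I set it back in its cup until I felt the foot touch the floor, then let go. Its top is at the height of a standing stick (134 mm), and it leans slightly, a few degrees.
- **Both lids:** I carried them together by the post and lowered them until they touched at the expected height. After release the outer lid's disc top was level at 70.2 mm, against 70 mm expected for a seated pair, and about 1 mm from the tin's measured centre.
- **Outer lid:** I lifted it alone by the collar. It is held about 95 mm above the inner lid's origin, level to within 0.004 rad and about 1 mm off the tin's axis. Looking down through the collar hole, the post is well clear.
- **Inner lid:** Its flange top reads 64.9 mm, against 65 mm expected, so it is still seated.
- **Other goods:** In the last pictures they appear where they started.
- **Disagreements:** The cameras differed from each other by up to about 4 mm in y, and more on the stick. I averaged positions or used differences from one camera. A fit of the partly hidden flange from the scene camera was about 3 mm off in x and came out too small, so I did not rely on it. The gripper read about 13 mm on the 16 mm post and 41.5 mm on the 44 mm collar, which I put down to fingers flexing, but both grips held.

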